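Turn a half-lapped rail over and hold it in the bench hook

TASK

The short rail lies on the bench with its half-lap cut face down. Turn it over so that the lap faces up, lay it on the bench hook with its plain end butted against the stop block and its long edge along the fence, then press it firmly down onto the board and against the fence at once, and finish while still holding it pressed like that, ready for the saw. Leave the tools and other things on the bench where they lie.

Things in the scene. Friction and masses are not known exactly. Their poses are not given: they have to be found in the camera images.
- rail: loose pale-wood workpiece, 150 x 45 x 24 mm, 65 to 125 g. Over the last 45 mm of its length one face is cut down 12 mm (the half lap), leaving a 12 mm thick tongue. Origin: middle of the 150 x 45 x 24 outline. x along the length to the tongue end, y across the width, z out of the uncut face: up at the start (lap down), down when turned over. It starts flat on the bench at the left
- rail_plain_end (a point): centre of the rail's plain (uncut) end face, 75 mm from its origin along its -x
- rail_lap_end (a point): centre of the end face of the 12 mm thick tongue, 75 mm from the rail's origin along its +x; at the start this end points left (+y), or up to about 45 degrees from there back towards the robot
- hook: board of the bench hook (sawing board), fixed: plywood 220 (x) x 320 (y) x 18 mm. Origin at the centre of its underside, on the bench; upper face 18 mm above it. x points away from the robot, square to the fence, y to the left along the fence; yaw within about 12 degrees. The fence's near face is at x = 80 mm
- fence: fence fixed along the board's far edge: wooden bar 30 mm thick, 38 mm high above the board, from y = -100 to +160 mm, with a 2 mm saw slot at y = -35 mm. Origin on the board's upper face, at the fence's near face (towards the robot); x points into the fence, y left along it, z up
- stop: stop block clamped to the left part of the fence, fixed: stands out 45 mm from its face, 55 mm long, 30 mm high. Origin on the board's upper face, in the fence's face and in the plane of the block's right end, where the rail butts; axes as the fence's, block at +y. Its F-clamp (y = 18 to 42 mm) stands out 65 mm from the fence's face, up to 67 mm above the board
- pencil: bystander: flat carpenter's pencil 177 mm long, lying on the bench along the near edge of the hook's board
- mallet: bystander: wooden mallet, head 75 x 125 x 60 mm, lying far left of the bench
- square: bystander: try square, wooden stock 115 mm, steel blade 150 mm, lying near the robot
- saw: bystander: tenon saw about 350 mm long lying flat, right of the hook
- gauge: bystander: wooden marking gauge, beam 200 mm, stock 62 x 55 mm, lying beyond the rail
- offcut: bystander: plain offcut 100 x 45 x 24 mm without a lap, lying near the robot on the left
- glue: bystander: white glue bottle 68 mm across, 170 mm high, standing far right

How it is judged:
By the outcome, as a careful person would: the job done as asked, in the order asked, and still so for the second after the job is handed in, while the arm keeps its last pose, push and grip.
It also fails if it takes over 72 s, if anything falls off the work surface, if the arm or the gripper's body presses on something with over 40 N, if the wrist force passes 120 N, or if a joint passes its speed limit or range.

ROBOT

A 6-joint arm with a two-finger parallel gripper is mounted at the origin on the work surface. World frame = base frame: x ahead of the robot, y to its left, z up, the work surface at z = 0. Lengths are in mm, angles in rad, forces in N, time in s.
With the tool pointing down it reaches from about 425 to 950 mm from the base axis. Payload 3.5 kg.
Tool frame: the origin (TCP) lies midway between the tips of the shut fingers; the grasp point (between the pads) lies 19 mm behind it (hold_point_z is the distance from the TCP to the grasp point, in mm); z points along the fingers, y is the direction in which the jaws open and shut (so a half turn about z gives the same grasp; the last joint's range is limited). The gripper opens to 85 mm and grips with 20 to 120 N. Pads are 22 mm wide; open, the fingers measure 114 mm over their backs; the gripper's body (76 mm by 85 mm) begins 54 mm behind the grasp point. The pads swing forward as they close: fully open they stand 13 mm farther back than shut.
Start: joints at [-1.293, 0.286, 1.577, -0, 1.279, -0.15], TCP at [280.058, -614.145, 231.325] pointing down, gripper open.
Joint ranges: [-2.77, 2.77], [-0.9, 2.22], [0.21, 2.48], [-1.53, 4.67], [0.24, 2.81], [-2.84, 2.84]. Speed limits (rad/s): [2.79, 2.79, 3.14, 3.14, 3.14, 3.14].

INTERFACE

Orientations are given as a unit quaternion [x, y, z, w].
In Python, from station import get_obs, snapshot, close_job, hold_point_z gives the robot as it stands.
- The arm moves only by the tool send_rows, never from a script. Its argument "plan" is a list of rows, each a list of 7 numbers: the turn, a rotation vector about the world's x, y, z in degrees, then the shift along the world's x, y, z in cm, then the finger opening in cm, from 0 to 8.54. In form: [[ax, ay, az, tx, ty, tz, gripper], ...]. A call has exactly 8 rows; each row is the pose to reach, as a shift and turn from the pose commanded when the call began; what a row does not reach only later rows make up. A row lasts 1/8 s, in which the tool goes at most 62.5 mm and 10.7 degrees, less where a joint would pass 70% of its speed; a pose out of reach is approached as far as the arm can. A call with a gripper value outside its range is refused whole. The fingers move at their own pace and stop on an object; "grip_force" is the grip in N (left out, the last holds). Time passes only in rows, so rows that repeat a pose let the fingers close, or fill a call up. It gives the time, the measured TCP pose, the force and the opening at its end, in the units of the state.
- get_obs(): the state, without advancing time (a new reading comes with each control period).
- snapshot(name): name is "scene" or "top"; returns a dict with "image" (400x640x3 uint8, blue, green, red), "camera_matrix" (3x3 intrinsics, pixels), "rvec" (rotation vector, rad) and "tvec" (3), from world to camera coordinates, as OpenCV has them. Camera axes: x right, y down, z forward; pixel columns grow to the right and rows downward; lengths in mm; the calibration is good to about 2 mm. A picture is of the moment at which its call begins. There is no depth.
- close_job(): hands the job in, once; it reports no verdict.
The state is a dict: "time_s": time; "joints": joint angles; "dq": joint speeds; "joint_torque": joint torques, N m; "position": TCP position; "ee_rot": TCP orientation; "ft_force": force on the tool from outside, world axes, zero at the start; "torque": the same for the moment, N m; "finger_gap": finger opening in mm.
Only numpy, scipy, OpenCV 4.12 (cv2) and the standard library are available. Lean on these libraries where they do the work, as an engineer would, in place of code of your own. Each camera call takes 0.05 s, during which the arm holds its last target.

## Working session

There is one attempt and no reset: what is moved stays moved. The work goes in short steps, Python scripts to look and compute and a tool call to move; the robot and the scene stay as the last step left them, time stands still between calls to the robot, and variables do not carry over. Pictures are saved under pics/ and viewed, and the job is handed in when it is done.

Besides the shell and the picture viewer there is one more tool, called after "Emit:" as name(argument=value, ...), one argument or row to a line, values as JSON. send_rows: Moves the arm, as the interface text tells. Its arguments: {"type":"object","properties":{"plan":{"type":"array"},"grip_force":{"type":"number"}},"required":["plan"]}

```bash
ls; mkdir -p pics; python3 - <<'E'
from station import get_obs, snapshot, hold_point_z
import cv2
o=get_obs();print(o, hold_point_z if not callable(hold_point_z) else hold_point_z())
for n in("scene","top"):
    s=snapshot(n);cv2.imwrite(f"pics/{n}0.png",s["image"]);print(n,s["camera_matrix"],s["rvec"],s["tvec"])
E
```

```text
pics
{'time_s': 0.0, 'joints': array([-1.29303793e+00,  2.87219008e-01,  1.57816955e+00,  5.74173149e-06,
        1.27858534e+00, -1.50048942e-01]), 'dq': array([-2.57717777e-04,  4.78213770e-05, -3.04519684e-04,  1.07246151e-03,
       -3.54056056e-04, -7.53892418e-04]), 'joint_torque': array([-2.46883542e-05, -4.05981374e+01, -2.92626500e+01, -1.81544697e-04,
        5.77920568e-03, -1.02659786e-05]), 'position': array([ 279.85955509, -613.53562971,  229.91563701]), 'ee_rot': array([ 9.77209190e-01,  2.12275249e-01, -7.32326303e-05, -1.18837122e-03]), 'ft_force': array([ 0.67246375, -0.17415812, -0.33585986]), 'torque': array([-0.0021256 , -0.06722803,  0.00960685]), 'finger_gap': 85.49793727039676} 18.700000000000003
scene [[443.61698837   0.         317.80802988]
 [  0.         443.61698837 206.26186442]
 [  0.           0.           1.        ]] [ 1.83637282  1.91773748 -0.61961451] [  72.55034367 -408.63971578 1739.5012743 ]
top [[376.63832697   0.         321.54918125]
 [  0.         376.63832697 203.4087284 ]
 [  0.           0.           1.        ]] [ 2.14940103 -2.18399183  0.06813174] [-44.7779434  568.29108201 963.06274597]
```

View pics/scene0.png

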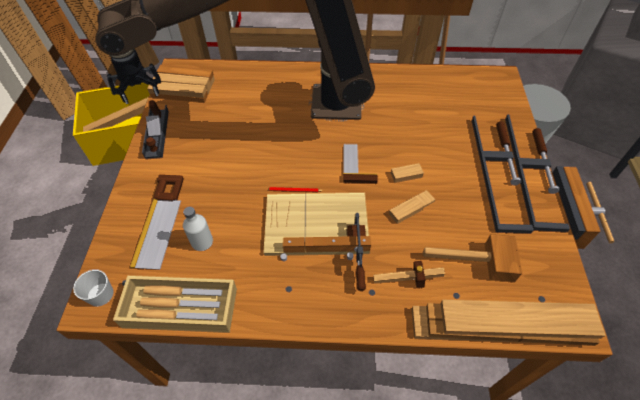

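View pics/top0.png

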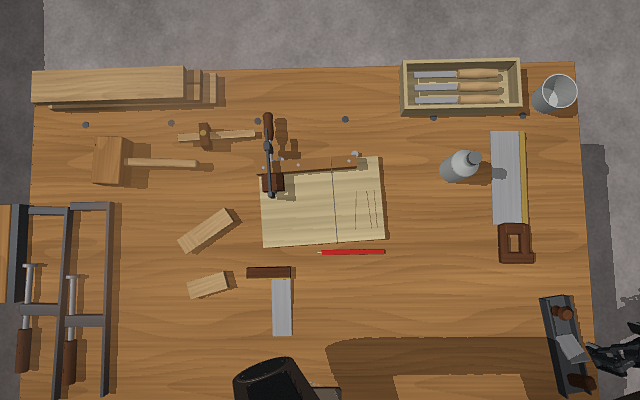

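The top view shows the rail at about (208,230), the hook board from (260,170) to (385,240), the stop and clamp at about (270,180), and the offcut at (208,285). I'll enlarge these areas to measure them.

```bash
python3 - <<'E'
import cv2,numpy as np
im=cv2.imread("pics/top0.png")
cv2.imwrite("pics/c1.png",cv2.resize(im[195:265,165:265],None,fx=8,fy=8,interpolation=cv2.INTER_CUBIC))
cv2.imwrite("pics/c2.png",cv2.resize(im[145:260,245:400],None,fx=5,fy=5,interpolation=cv2.INTER_CUBIC))
im=cv2.imread("pics/scene0.png")
cv2.imwrite("pics/c3.png",cv2.resize(im[180:270,255:445],None,fx=4.2,fy=4.2,interpolation=cv2.INTER_CUBIC))
E
```

```text
(no output)
```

View pics/c1.png

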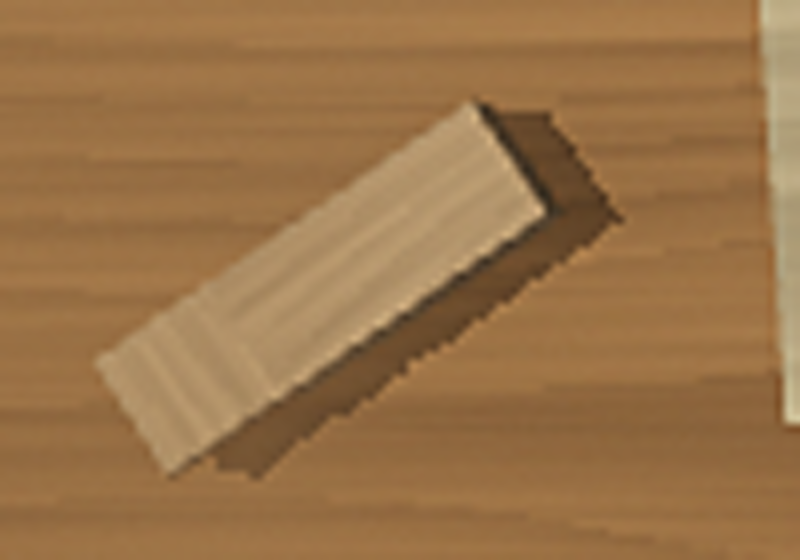

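View pics/c2.png

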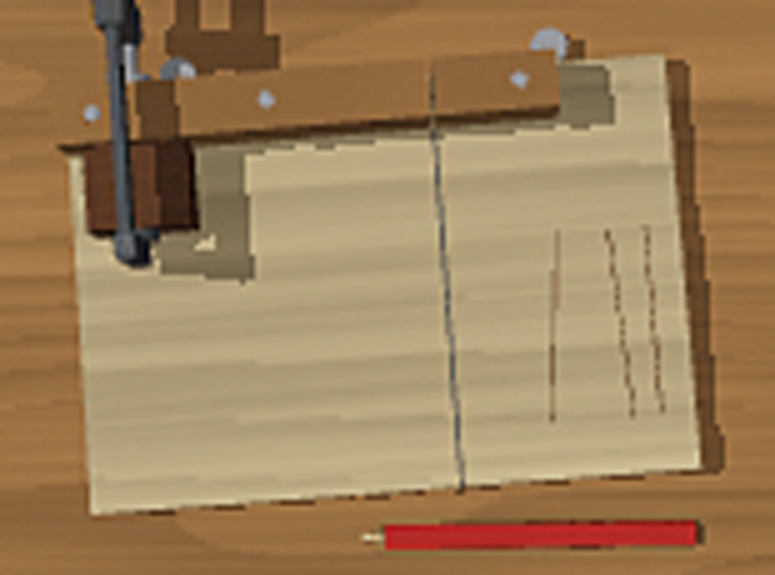

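View pics/c3.png

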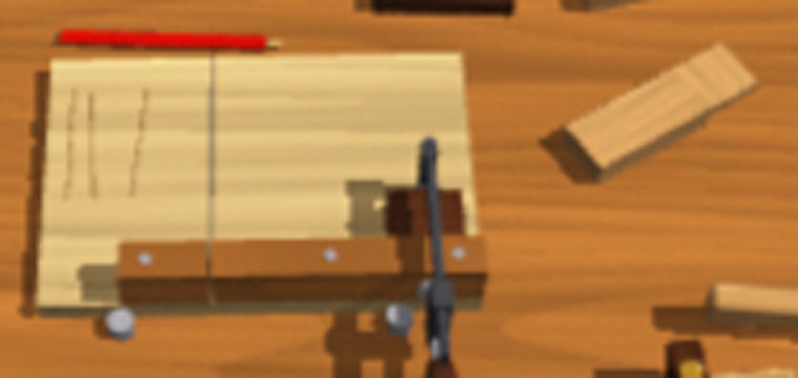

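```bash
cat > h.py <<'E'
import cv2,numpy as np
from scipy.optimize import least_squares
from station import get_obs, snapshot
def ray(s,uv,z):
    K=s["camera_matrix"];R=cv2.Rodrigues(np.array(s["rvec"],float))[0];t=np.array(s["tvec"],float).ravel()
    C=-R.T@t; d=R.T@np.linalg.inv(K)@np.array([uv[0],uv[1],1.]); return C+d*(z-C[2])/d[2]
def unc(c,f,off): return (np.array(c,float)+.5)/f-.5+np.array(off)
def proj(s,P): return cv2.projectPoints(np.array(P,float).reshape(-1,3),np.array(s["rvec"],float),np.array(s["tvec"],float),s["camera_matrix"],None)[0].reshape(-1,2)
E
python3 - <<'E'
from h import *
T=snapshot("top");S=snapshot("scene")
t=[unc(c,8,(165,195)) for c in[(472,100),(548,212),(172,475),(97,362)]]
s=[unc(c,4.2,(255,180)) for c in[(567,128),(600,165),(757,80),(720,43)]]
for u in t:print('railT',ray(T,u,24).round(1))
for u in s:print('railS',ray(S,u,24).round(1))
tb=[unc(c,5,(245,145)) for c in[(90,513),(700,467),(665,57)]]
sb=[unc(c,4.2,(255,180)) for c in[(462,53),(52,60)]]
for u in tb:print('hookT',ray(T,u,18).round(1))
for u in sb:print('hookS',ray(S,u,18).round(1))
# fits (x,y,yaw)
def R(a):return np.array([[np.cos(a),-np.sin(a)],[np.sin(a),np.cos(a)]])
def fit(loc,z,obs,x0):
    def f(p):
        r=[]
        for cam,i,uv in obs:
            P=np.r_[p[:2]+R(p[2])@loc[i],z]; r+=list(proj(cam,P)[0]-uv)
        return r
    q=least_squares(f,x0); return q.x,np.abs(q.fun).reshape(-1,2).max(1).round(2)
# rail: local corners
rl=[np.array(v,float) for v in[(-75,-22.5),(-75,22.5),(75,22.5),(75,-22.5)]]
# rail x axis points to lap end; corner order from t: plain far, plain near, lap near, lap far; rail y = 90ccw of x
# x dir ~ (-.5,+.85): y dir ~ (-.85,-.5) => toward robot => plain far is -y
ot=[(T,i,t[i]) for i in range(4)]
os=[(S,{0:1,1:0,2:3,3:2}[i],s[i]) for i in range(4)]
for o in(ot,os,ot+os):
    x,r=fit(rl,24,o,[590,250,2.1]);print('rail',x[:2].round(1),np.degrees(x[2]).round(2),r)
hl=[np.array(v,float) for v in[(-110,160),(-110,-160),(110,-160)]]
ot=[(T,i,tb[i]) for i in range(3)];os=[(S,0,sb[0]),(S,1,sb[1])]
for o in(ot,os,ot+os):
    x,r=fit(hl,18,o,[600,0,0]);print('hook',x[:2].round(1),np.degrees(x[2]).round(2),r)
E
```

```text
railT [562.2 204.4  24. ]
railT [524.9 179.   24. ]
railT [441.1 302.   24. ]
railT [478.2 327.4  24. ]
railS [525.8 180.6  24. ]
railS [558.6 203.5  24. ]
railS [474.9 328.6  24. ]
railS [440.  303.6  24. ]
hookT [455.5 102.4  18. ]
hookT [ 474.8 -216.6   18. ]
hookT [ 691.8 -204.4   18. ]
hookS [453.1 102.8  18. ]
hookS [ 472.6 -217.9   18. ]
rail [501.6 253.2] 124.31 [0.17 0.17 0.17 0.17]
rail [499.8 254. ] 124.3 [0.63 0.56 0.3  0.26]
rail [501.1 253.5] 124.3 [0.11 0.08 0.33 0.3  0.56 0.9  0.62 0.25]
hook [574.3 -50.9] 3.24 [0.09 0.48 0.52]
hook [572.7 -50.9] 3.47 [0.19 0.19]
hook [573.9 -51. ] 3.31 [0.25 0.55 0.45 0.42 0.24]
```

```bash
python3 - <<'E'
import cv2
im=cv2.imread("pics/top0.png")
cv2.imwrite("pics/c4.png",cv2.resize(im[155:210,250:310],None,fx=10,fy=10,interpolation=cv2.INTER_NEAREST))
im=cv2.imread("pics/scene0.png")
cv2.imwrite("pics/c5.png",cv2.resize(im[205:265,320:380],None,fx=10,fy=10,interpolation=cv2.INTER_NEAREST))
E
```

```text
(no output)
```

View pics/c4.png

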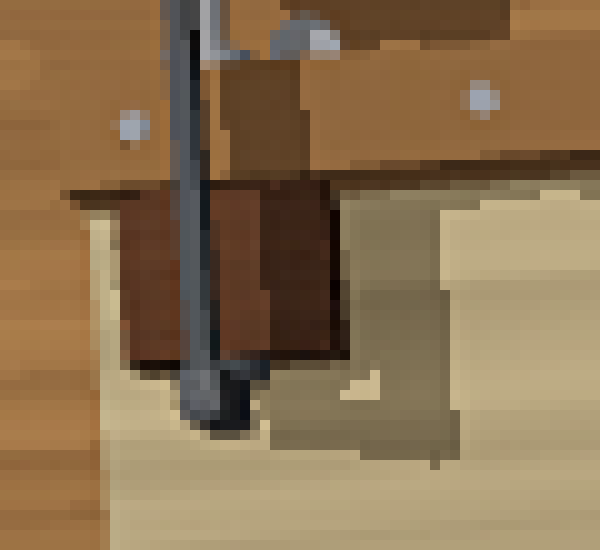

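View pics/c5.png

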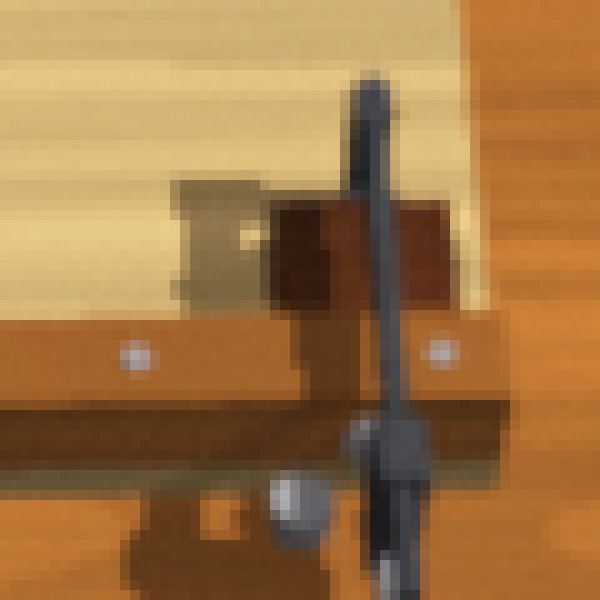

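```bash
python3 - <<'E'
from h import *
T=snapshot("top");S=snapshot("scene")
a=np.radians(3.35);c=np.array([574,-51.])
Rm=np.array([[np.cos(a),-np.sin(a)],[np.sin(a),np.cos(a)]])
L=lambda P:(Rm.T@(P[:2]-c)).round(1)
for n,cam,off,uv,z in[('T top nr',T,(250,155),(336,351),48),('T top far',T,(250,155),(330,180),48),('T top nl',T,(250,155),(130,362),48),('T bot nr',T,(250,155),(350,360),18),
 ('S top nr',S,(320,205),(270,202),48),('S top nl',S,(320,205),(450,202),48),('S fence top near',S,(320,205),(150,320),56),('T fence bot',T,(250,155),(480,188),18),('T fence top',T,(250,155),(480,163),56),('fence left top T',T,(250,155),(65,190),56)]:
    P=ray(cam,unc(uv,10,off),z);print(n,P.round(1),L(P))
print('camT',-cv2.Rodrigues(T["rvec"])[0].T@T["tvec"])
E
```

```text
T top nr [602.6  43.8  48. ] [34.1 92.9]
T top far [647.  45.  48.] [78.5 91.6]
T top nl [600.7  96.9  48. ] [ 35.3 146.1]
T bot nr [603.8  43.8  18. ] [35.3 92.9]
S top nr [602.4  43.4  48. ] [33.8 92.6]
S top nl [600.2  98.2  48. ] [ 34.8 147.4]
S fence top near [650.7   7.9  56. ] [80.  54.3]
T fence bot [649.2   8.9  18. ] [78.6 55.4]
T fence top [649.3   5.6  56. ] [78.5 52.1]
fence left top T [644.3 112.1  56. ] [ 79.8 158.7]
camT [ 482.9978058   -75.56311545 1006.70403096]
```

The fits agree between the two cameras:
- **Rail:** at (501, 253), yaw 124.3°.
- **Hook:** at (574, -51), yaw 3.35°.
- **Stop plane:** at hook y ≈ 92.5.

I'll turn the rail over by standing it on its plain end, regrasping from the other side and laying it down. The first move goes toward the rail with the tool pointing down.

Emit:
send_rows(
  plan=[
    [0, 0, 6, 2.4, 5.8, 0, 8.5],
    [0, 0, 12, 4.8, 11.6, 0, 8.5],
    [0, 0, 19, 7.1, 17.4, 0, 8.5],
    [0, 0, 25, 9.5, 23.2, 0, 8.5],
    [0, 0, 31, 11.9, 29, 0, 8.5],
    [0, 0, 38, 14.3, 34.8, 0, 8.5],
    [0, 0, 44, 16.6, 40.6, 0, 8.5],
    [0, 0, 50, 19, 46.4, 0, 8.5],
  ],
  grip_force=40,
)

```text
time_s: 1.3
position: [470.0, -149.5, 231.7]
ee_rot: [0.795, 0.607, 0.0, 0.001]
ft_force: [1.4, -0.4, -0.3]
finger_gap: 85.0
```

```bash
python3 - <<'E'
from h import *
o=get_obs()
for k in('time_s','joints','position','ee_rot','ft_force'):print(k,np.round(o[k],4))
E
```

```text
time_s 1.3
joints [-0.5141 -0.124   2.0134  0.      1.251  -0.247 ]
position [ 469.9746 -149.5284  231.6916]
ee_rot [7.950e-01 6.066e-01 2.000e-04 5.000e-04]
ft_force [ 1.3722 -0.3541 -0.3184]
```

Emit:
send_rows(
  plan=[
    [0, 0, 6, 1.5, 5, 0, 8.5],
    [0, 0, 12, 3, 10, 0, 8.5],
    [0, 0, 19, 4, 15, -1, 8.5],
    [0, 0, 25, 4.5, 20, -2, 8.5],
    [0, 0, 31, 4.5, 25, -4, 8.5],
    [0, 0, 37, 4, 30, -6, 8.5],
    [0, 0, 44, 3.5, 35, -8, 8.5],
    [0, 0, 49.8, 3.4, 39.9, -8, 8.5],
  ],
)

```text
time_s: 2.3
position: [501.7, 248.8, 149.1]
ee_rot: [0.465, 0.885, -0.001, -0.001]
ft_force: [0.1, -0.5, 1.0]
finger_gap: 85.2
```

```bash
python3 - <<'E'
from h import *
o=get_obs()
for k in('time_s','joints','position','ee_rot','ft_force'):print(k,np.round(o[k],4))
E
```

```text
time_s 2.3
joints [ 2.7930e-01  1.1990e-01  1.9290e+00 -1.0000e-04  1.0967e+00 -3.2320e-01]
position [501.6736 248.8215 149.1248]
ee_rot [ 0.4654  0.8851 -0.0014 -0.0014]
ft_force [ 0.0868 -0.459   0.9872]
```

Emit:
send_rows(
  plan=[
    [8.3, 5.6, 0, 0, 0, 1, 8.5],
    [16.5, 11.3, 0, 0, 0, 2, 8.5],
    [24.8, 16.9, 0, 0, 0, 3, 8.5],
    [33, 22.6, 0, 0, 0, 4, 8.5],
    [41.3, 28.2, 0, 0, 0, 5, 8.5],
    [49.6, 33.8, 0, 0, 0, 5, 8.5],
    [57.8, 39.5, 0, 0, 0, 5, 8.5],
    [57.8, 39.5, 0, 0, 0, 5, 8.5],
  ],
)

```text
time_s: 3.3
position: [503.0, 246.7, 198.4]
ee_rot: [0.384, 0.723, 0.266, -0.509]
ft_force: [0.6, -0.5, -0.2]
finger_gap: 84.8
```

```bash
python3 - <<'E'
from h import *
o=get_obs()
for k in('time_s','joints','position','ee_rot','ft_force'):print(k,np.round(o[k],4))
E
```

```text
time_s 3.3
joints [-0.0753  0.4283  1.7863  0.8655  1.84   -0.86  ]
position [502.9585 246.733  198.3802]
ee_rot [ 0.3842  0.7228  0.2664 -0.5089]
ft_force [ 0.577  -0.4506 -0.1513]
```

```bash
cat > fk.py <<'E'
import numpy as np
from scipy.spatial.transform import Rotation as Ro
from scipy.optimize import least_squares
D=[([-1.29303793,.287219,1.57816955,0,1.27858534,-.15004894],[279.86,-613.54,229.92],[.977209,.212275,-.0000732,-.001188]),
([-.5141,-.124,2.0134,0,1.251,-.247],[469.97,-149.53,231.69],[.795,.6066,.0002,.0005]),
([.2793,.1199,1.929,-.0001,1.0967,-.3232],[501.67,248.82,149.12],[.4654,.8851,-.0014,-.0014]),
([-.0753,.4283,1.7863,.8655,1.84,-.86],[502.96,246.73,198.38],[.3842,.7228,.2664,-.5089])]
E=lambda ax,a:Ro.from_euler(ax,a)
def fk(q,p,sg=(1,1)):
    s,l,h,a2,e,b,lw,L,ow=p
    R=E('z',q[0]);x=R.apply([s,l,h])
    R=R*E('y',q[1]);x=x+R.apply([0,0,a2])
    R=R*E('y',q[2]);x=x+R.apply([e,0,b])
    R=R*E('z',sg[0]*q[3]);x=x+R.apply([0,lw,0])
    R=R*E('y',q[4]);x=x+R.apply([ow,0,L])
    R=R*E('z',sg[1]*q[5]);return x,R
E
python3 - <<'E'
from fk import *
for sg in((1,1),(1,-1),(-1,1),(-1,-1)):
    print(sg,[ (Ro.from_quat(r)*0+0 if 0 else np.degrees((fk(q,[0]*9,sg)[1].inv()*Ro.from_quat(r)).as_rotvec()).round(1).tolist()) for q,x,r in D])
E
```

```text
(1, 1) [[-0.0, 0.0, 90.0], [0.0, 0.0, 90.0], [-0.0, -0.0, 90.0], [-0.0, 0.0, 90.0]]
(1, -1) [[-0.0, 0.0, 72.8], [0.0, 0.0, 61.7], [-0.0, -0.0, 53.0], [0.0, 0.0, -8.6]]
(-1, 1) [[-0.0, 0.0, 90.0], [0.0, 0.0, 90.0], [0.0, -0.0, 90.0], [-97.2, -7.3, 41.8]]
(-1, -1) [[-0.0, 0.0, 72.8], [0.0, 0.0, 61.7], [0.0, -0.0, 53.0], [-68.1, 68.1, -32.8]]
```

Orientation kinematics match with signs (1,1) and a +90° tool offset. Next I fit the lengths and check whether the planned poses can be reached.

```bash
python3 - <<'E'
from fk import *
def f(p,reg=1e-3):
    r=[]
    for q,x,_ in D: r+=list(fk(q,p)[0]-x)
    return np.r_[r,reg*(p-p0)]
p0=np.array([0,50,250,400,0,400,50,200,0.])
s=least_squares(f,p0);print(s.x.round(1),s.fun[:12].round(2))
np.save('p.npy',s.x)
E
cat >> fk.py <<'E'
lo=[-2.77,-.9,.21,-1.53,.24,-2.84];hi=[2.77,2.22,2.48,4.67,2.81,2.84]
def ik(x,R,p,seeds=None):
    """R: tool rotation (Ro). returns best"""
    best=None;rng=np.random.default_rng(0)
    S=seeds or [rng.uniform(lo,hi) for _ in range(40)]
    for q0 in S:
        def g(q):
            a,b=fk(q,p);b=b*E('z',np.pi/2)
            return np.r_[(a-x)/100,(R.inv()*b).as_rotvec()]
        r=least_squares(g,np.clip(q0,np.array(lo)+.01,np.array(hi)-.01),bounds=(lo,hi))
        if best is None or r.cost<best[1]-1e-9: best=(r.x,r.cost)
    return best
def toolR(d,jaw):
    d=np.array(d,float)/np.linalg.norm(d);j=np.array(jaw,float);j-=d*(j@d);j/=np.linalg.norm(j)
    return Ro.from_matrix(np.c_[np.cross(j,d),j,d])
E
python3 - <<'E'
from fk import *
p=np.load('p.npy')
q=np.array([-.0753,.4283,1.7863,.8655,1.84,-.86])
u=np.array([.826,.564,0])
def rot(a): return Ro.from_rotvec(np.radians(a)*u)
base=toolR([0,0,-1],u)
q0=[.2793,.1199,1.929,0,1.0967,-.3232]
for G in([504,249,75],):
  for a in(70,80,90):
    R=rot(a)*base; d=R.apply([0,0,1]); b=ik(np.array(G)+19*d,R,p,[q]);print(a,b[0].round(2),b[1])
  for a in(0,-20,-40,-60,-70,-80,-90):
    R=rot(a)*base; d=R.apply([0,0,1]); 
    for nm,j in(('j',u),('-j',-u)):
        R=toolR(d,j)
        b=ik(np.array(G)+19*d,R,p);print(a,nm,b[0].round(2),b[1])
E
```

```text
[ -4.1  96.9 241.1 443.   20.7 572.4   4.  250.1  -4.1] [-0.    0.   -0.02  0.   -0.01  0.02 -0.01 -0.   -0.    0.    0.   -0.  ]
70 [-0.05  0.63  1.79  0.86  1.69 -1.01] 1.646402013002828e-31
80 [-0.06  0.71  1.77  0.93  1.81 -1.04] 6.1582685078878416e-24
90 [-0.07  0.78  1.74  1.    1.94 -1.06] 4.8933950449748677e-20
0 j [ 0.28  0.25  1.97 -0.    0.92 -0.32] 1.8753225369174932e-22
0 -j [0.28 0.25 1.97 0.   0.92 2.82] 6.78277913137261e-24
-20 j [ 0.42  0.26  1.98 -0.45  0.88  0.11] 1.2085560142376644e-22
-20 -j [ 0.45  0.27  2.   -0.58  0.87 -2.84] 0.0070110472655121455
-40 j [ 0.54  0.34  1.98 -0.87  0.99  0.5 ] 4.793828923623996e-21
-40 -j [ 0.54  0.34  1.98 -0.87  0.99 -2.64] 8.729700414854654e-28
-60 j [ 0.64  0.47  1.95 -1.18  1.21  0.78] 8.52227390028054e-31
-60 -j [ 0.64  0.47  1.95 -1.18  1.21 -2.36] 2.1077725167601927e-26
-70 j [ 0.67  0.54  1.93 -1.3   1.34  0.88] 1.1654141057157377e-29
-70 -j [ 0.67  0.54  1.93 -1.3   1.34 -2.26] 6.069959527261225e-25
-80 j [ 0.69  0.63  1.9  -1.4   1.48  0.96] 8.963247727812831e-25
-80 -j [ 0.69  0.63  1.9  -1.4   1.48 -2.19] 4.788038415194795e-26
-90 j [ 0.7   0.71  1.87 -1.49  1.62  1.02] 1.7279918548665035e-23
-90 -j [ 0.7   0.71  1.87 -1.49  1.62 -2.13] 7.932186699050736e-21
```

Emit:
send_rows(
  plan=[
    [-8.8, -6, 0, 0, 0, 0, 8.5],
    [-17.5, -12, 0, 0, 0, -1, 8.5],
    [-26.3, -18, 0, 0, 0, -2, 8.5],
    [-35.1, -24, 0, 0, 0, -4, 8.5],
    [-43.9, -30, 0, 0, 0, -6, 8.5],
    [-52.6, -36, 0, 0, 0, -8, 8.5],
    [-61.4, -42, 0, 0.1, -0.1, -10, 8.5],
    [-70.2, -47.9, 0, 0.1, -0.1, -12, 8.5],
  ],
)

```text
time_s: 4.3
position: [506.2, 248.0, 84.4]
ee_rot: [0.463, 0.876, -0.059, 0.121]
ft_force: [0.0, -0.7, -0.5]
finger_gap: 84.8
```

```bash
cat >> h.py <<'E'
from scipy.spatial.transform import Rotation as Ro
def st(pic=None):
    o=get_obs();R=Ro.from_quat(o['ee_rot'])
    print('t',round(o['time_s'],2),'q',o['joints'].round(3),'\npos',o['position'].round(1),'d',R.apply([0,0,1]).round(3),'jaw',R.apply([0,1,0]).round(3),'F',o['ft_force'].round(1),'gap',round(o['finger_gap'],1))
    return o
def crop(cam,name,x0,y0,x1,y1,f):
    s=snapshot(cam);cv2.imwrite(f'pics/{name}.png',cv2.resize(s['image'][y0:y1,x0:x1],None,fx=f,fy=f,interpolation=cv2.INTER_CUBIC));return s
E
python3 - <<'E'
from h import *
st();crop('top','a1',150,170,290,280,5)
E
```

```text
t 4.3 q [ 0.391  0.21   1.98  -0.333  0.914 -0.009] 
pos [506.2 248.   84.4] d [ 0.157 -0.215 -0.964] jaw [0.825 0.565 0.008] F [ 0.  -0.7 -0.5] gap 84.8
```

View pics/a1.png

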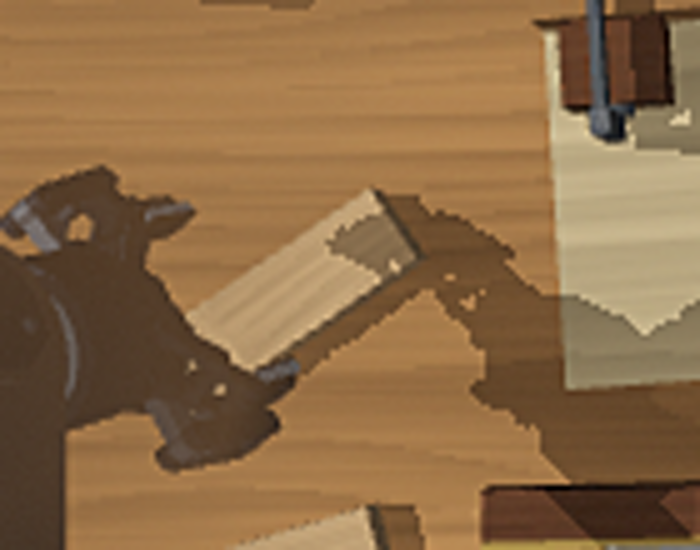

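The open fingers straddle the rail, which runs from about (200,330) to (420,250) in the crop. I'll descend and close.

Emit:
send_rows(
  plan=[
    [0, 0, 0, -0.1, 0, -2, 8.5],
    [0, 0, 0, -0.1, 0, -4, 8.5],
    [0, 0, 0, -0.1, 0, -6, 8.5],
    [0, 0, 0, -0.1, 0, -7.4, 8.5],
    [0, 0, 0, -0.1, 0, -7.8, 8.5],
    [0, 0, 0, -0.1, 0, -7.8, 4],
    [0, 0, 0, -0.1, 0, -7.8, 3.5],
    [0, 0, 0, -0.1, 0, -7.8, 3.5],
  ],
  grip_force=50,
)

```text
time_s: 5.35
position: [504.5, 247.1, 4.5]
ee_rot: [0.463, 0.877, -0.06, 0.116]
ft_force: [-0.9, -0.9, -1.0]
finger_gap: 43.7
```

```bash
python3 - <<'E'
from h import *
st()
E
```

```text
t 5.35 q [ 0.388  0.342  1.996 -0.368  0.78   0.049] 
pos [504.5 247.1   4.5] d [ 0.147 -0.213 -0.966] jaw [0.826 0.563 0.002] F [-0.9 -0.9 -1. ] gap 43.7
```

Emit:
send_rows(
  plan=[
    [0, 0, 0, 0, 0, 3, 3.5],
    [8.3, 5.6, 0, 0, 0, 6, 3.5],
    [16.5, 11.3, 0, 0, 0, 8, 3.5],
    [24.8, 16.9, 0, 0, 0, 10, 3.5],
    [33, 22.5, 0, 0, 0, 10, 3.5],
    [41.3, 28.2, 0, 0, 0, 10, 3.5],
    [49.6, 33.8, 0, 0, 0, 10, 3.5],
    [57.8, 39.4, 0, 0, 0, 10, 3.5],
  ],
)

```text
time_s: 6.35
position: [504.3, 246.1, 104.0]
ee_rot: [0.414, 0.784, 0.217, -0.409]
ft_force: [-0.6, -0.9, -1.5]
finger_gap: 44.1
```

Emit:
send_rows(
  plan=[
    [8.3, 5.6, 0, 0, 0, 0, 3.5],
    [16.5, 11.3, 0, 0, 0, 0, 3.5],
    [16.5, 11.3, 0, 0, 0, -1, 3.5],
    [16.5, 11.3, 0, 0, 0, -1, 3.5],
    [16.5, 11.3, 0, 0, 0, -1, 3.5],
    [16.5, 11.3, 0, 0, 0, -1, 3.5],
    [16.5, 11.3, 0, 0, 0, -1, 3.5],
    [16.5, 11.3, 0, 0, 0, -1, 3.5],
  ],
)

```text
time_s: 7.35
position: [503.6, 246.7, 93.7]
ee_rot: [0.371, 0.702, 0.284, -0.538]
ft_force: [0.7, -0.2, -0.5]
finger_gap: 43.7
```

```bash
python3 - <<'E'
from h import *
st();crop('top','b1',150,130,310,280,4);crop('scene','b2',320,100,460,260,4)
E
```

```text
t 7.35 q [-0.083  0.638  1.767  0.875  1.789 -1.007] 
pos [503.6 246.7  93.7] d [-0.545  0.797 -0.26 ] jaw [ 0.826  0.564 -0.   ] F [ 0.7 -0.2 -0.5] gap 43.7
```

View pics/b1.png

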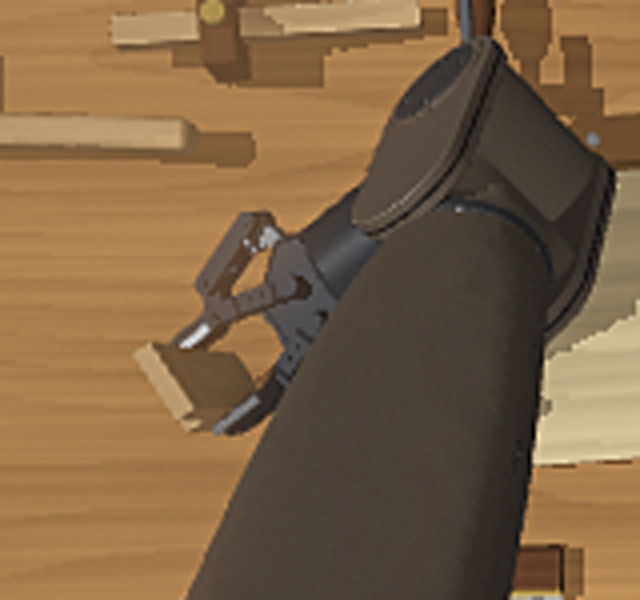

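View pics/b2.png

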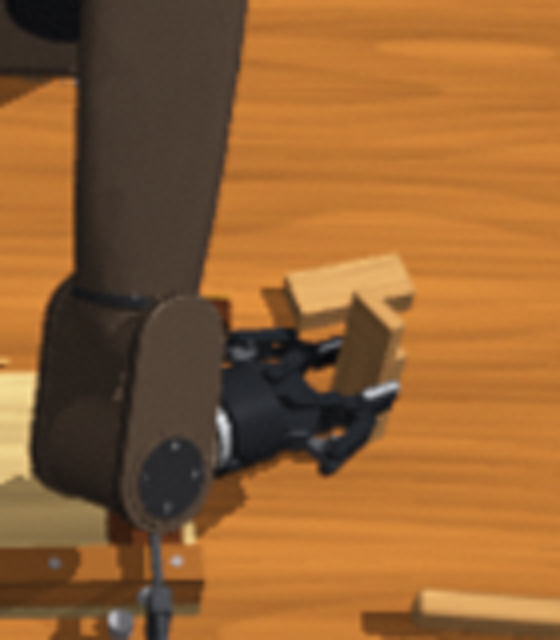

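The rail is upright with its tongue end on top at about (165,385) in the crop, clear of the clamp. I'll lower it to the bench.

Emit:
send_rows(
  plan=[
    [0, 0, 0, 0, 0, -1, 3.5],
    [0, 0, 0, 0, 0, -1.8, 3.5],
    [0, 0, 0, 0, 0, -2.2, 3.5],
    [0, 0, 0, 0, 0, -2.3, 3.5],
    [0, 0, 0, 0, 0, -2.4, 3.5],
    [0, 0, 0, 0, 0, -2.5, 3.5],
    [0, 0, 0, 0, 0, -2.6, 3.5],
    [0, 0, 0, 0, 0, -2.6, 3.5],
  ],
)

```text
time_s: 8.45
position: [503.5, 246.6, 67.4]
ee_rot: [0.371, 0.702, 0.284, -0.538]
ft_force: [-0.5, 0.1, 0.5]
finger_gap: 43.6
```

```bash
python3 - <<'E'
from h import *
st()
E
```

```text
t 8.45 q [-0.083  0.685  1.757  0.869  1.766 -1.036] 
pos [503.5 246.6  67.4] d [-0.545  0.798 -0.259] jaw [ 0.826  0.564 -0.001] F [-0.5  0.1  0.5] gap 43.6
```

Emit:
send_rows(
  plan=[
    [0, 0, 0, 0, 0, -0.1, 3.5],
    [0, 0, 0, 0, 0, -0.15, 3.5],
    [0, 0, 0, 0, 0, -0.2, 3.5],
    [0, 0, 0, 0, 0, -0.2, 3.5],
    [0, 0, 0, 0, 0, -0.2, 3.5],
    [0, 0, 0, 0, 0, -0.2, 3.5],
    [0, 0, 0, 0, 0, -0.2, 3.5],
    [0, 0, 0, 0, 0, -0.2, 3.5],
  ],
)

```text
time_s: 9.45
position: [503.7, 246.5, 67.0]
ee_rot: [0.37, 0.701, 0.284, -0.539]
ft_force: [-1.4, -1.7, 5.9]
finger_gap: 43.8
```

```bash
python3 - <<'E'
from h import *
st()
E
```

```text
t 9.45 q [-0.084  0.688  1.756  0.87   1.768 -1.037] 
pos [503.7 246.5  67. ] d [-0.546  0.798 -0.257] jaw [ 0.825  0.565 -0.   ] F [-1.4 -1.7  5.9] gap 43.8
```

Emit:
send_rows(
  plan=[
    [0, 0, 0, 0, 0, 0.1, 3.5],
    [0, 0, 0, 0, 0, 0.1, 4.4],
    [0, 0, 0, 0, 0, 0.1, 4.6],
    [0, 0, 0, 0, 0, 0.1, 4.9],
    [0, 0, 0, 0, 0, 0.1, 5.4],
    [0, 0, 0, 0, 0, 0.1, 6],
    [0, 0, 0, 0, 0, 0.1, 6.8],
    [0, 0, 0, 0, 0, 0.1, 7],
  ],
)

```text
time_s: 10.45
position: [503.4, 246.6, 66.2]
ee_rot: [0.371, 0.702, 0.284, -0.538]
ft_force: [-1.1, 0.2, 1.6]
finger_gap: 69.9
```

```bash
python3 - <<'E'
from h import *
st();crop('top','d1',150,170,250,250,6);crop('scene','d2',360,140,460,240,5)
E
```

```text
t 10.45 q [-0.083  0.687  1.757  0.869  1.765 -1.037] 
pos [503.4 246.6  66.2] d [-0.545  0.797 -0.259] jaw [ 0.826  0.564 -0.001] F [-1.1  0.2  1.6] gap 69.9
```

View pics/d1.png

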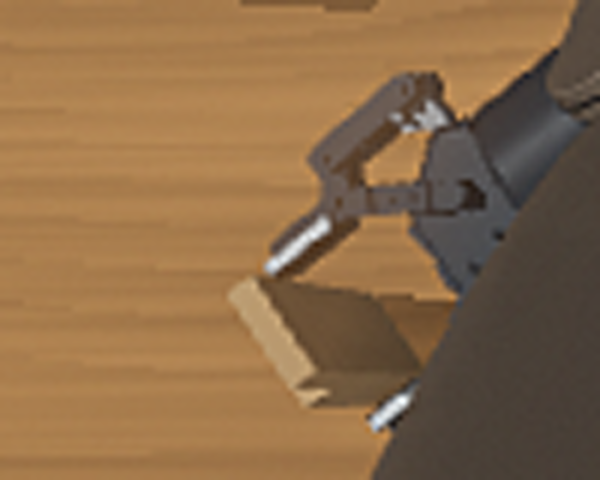

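View pics/d2.png

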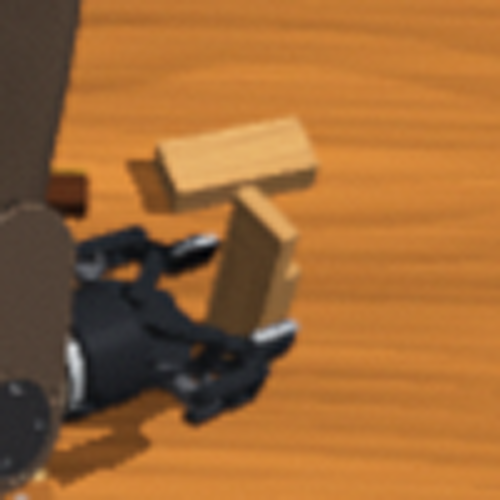

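The rail stands freely, with its tongue end at about (230–325, 280–405) in the crop. I'll retract along the tool axis and then measure it.

Emit:
send_rows(
  plan=[
    [0, 0, 0, 0.4, -0.6, 0.2, 7],
    [0, 0, 0, 1.1, -1.6, 0.5, 7],
    [0, 0, 0, 2.2, -3.2, 1, 7],
    [0, 0, 0, 3.3, -4.8, 1.5, 7],
    [0, 0, 0, 4.4, -6.4, 2, 7.5],
    [0, 0, 0, 5.5, -8, 2.8, 8],
    [0, 0, 0, 6.6, -9.6, 6, 8.5],
    [0, 0, 0, 6.6, -9.6, 12, 8.5],
  ],
)

```text
time_s: 11.55
position: [569.7, 148.3, 184.9]
ee_rot: [0.373, 0.699, 0.284, -0.54]
ft_force: [-0.1, 0.6, 0.7]
finger_gap: 85.0
```

Emit:
send_rows(
  plan=[
    [-8.3, -5.6, 0, 0, 0, 4, 8.5],
    [-16.5, -11.3, 0, 0, 0, 7, 8.5],
    [-24.8, -16.9, 0, 0, 0, 8, 8.5],
    [-33, -22.5, 0, -1, 2, 8, 8.5],
    [-41.3, -28.2, 0, -3, 4, 8, 8.5],
    [-49.6, -33.8, 0, -5, 7, 8, 8.5],
    [-57.8, -39.4, 0, -7.5, 11, 8, 8.5],
    [-66.1, -45.1, 0, -10, 14.5, 8, 8.5],
  ],
)

```text
time_s: 12.55
position: [469.8, 295.5, 267.6]
ee_rot: [0.468, 0.882, -0.021, 0.042]
ft_force: [0.6, 1.2, -0.0]
finger_gap: 85.3
```

```bash
python3 - <<'E'
from h import *
st();crop('top','e1',150,170,260,260,7);crop('scene','e2',370,140,450,230,6)
E
```

```text
t 12.55 q [ 0.421 -0.007  1.838 -0.096  1.292 -0.149] 
pos [469.8 295.5 267.6] d [ 0.055 -0.076 -0.996] jaw [0.828 0.561 0.003] F [ 0.6  1.2 -0. ] gap 85.3
```

View pics/e1.png

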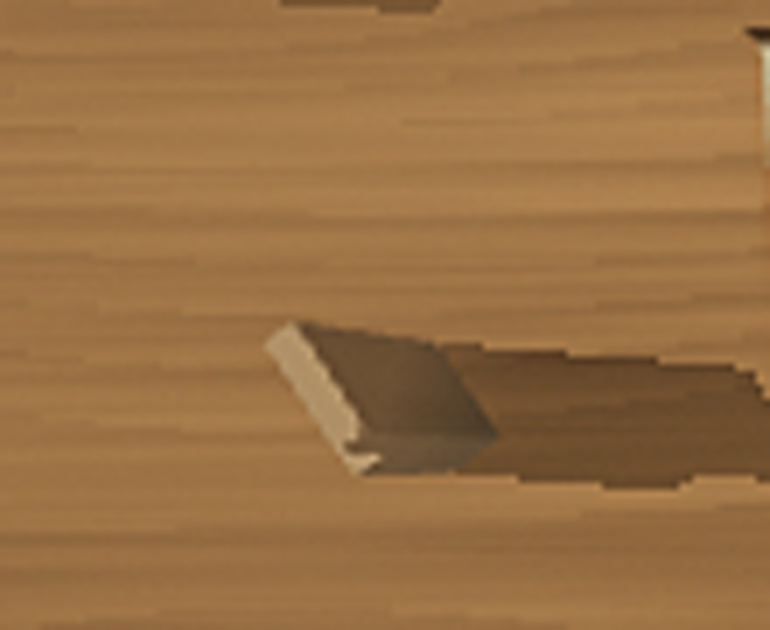

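View pics/e2.png

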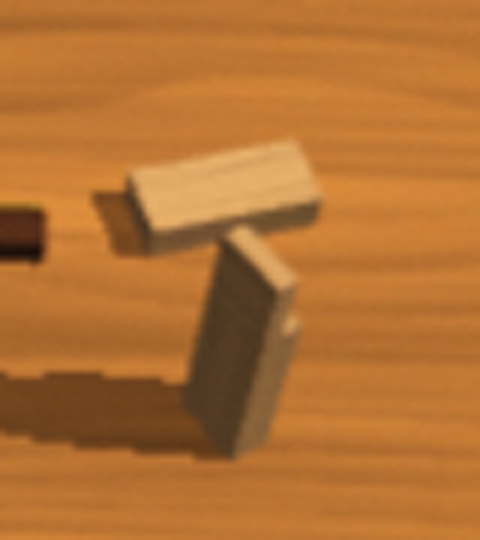

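```bash
python3 - <<'E'
from h import *
T=snapshot('top');S=snapshot('scene')
u=np.array([.826,.5636]);e=np.array([-.5636,.826]);c=np.array([507.6,240.4])
for n,cam,off,f,uv,z in[('uncut far top',T,(150,170),7,(298,322),150),('uncut near top',T,(150,170),7,(360,434),150),('uncut far bot',T,(150,170),7,(437,345),0),('uncut near bot',T,(150,170),7,(497,435),0),('lap near bot',T,(150,170),7,(460,470),0),('tongue far-left',T,(150,170),7,(265,343),150),
('S uncut near top?',S,(370,140),6,(225,235),150),('S uncut far top',S,(370,140),6,(278,292),150),('S unc far bot',S,(370,140),6,(235,458),0),('S unc near bot',S,(370,140),6,(187,405),0)]:
    P=ray(cam,unc(uv,f,off),z);print(n,P.round(1),'u',round((P[:2]-c)@u,1),'e',round((P[:2]-c)@e,1))
E
```

```text
uncut far top [533.7 240.9 150. ] u 21.8 e -14.3
uncut near top [496.7 220.  150. ] u -20.5 e -10.8
uncut far bot [532.8 242.3   0. ] u 21.9 e -12.7
uncut near bot [497.9 218.8   0. ] u -20.2 e -12.4
lap near bot [484.8 232.9   0. ] u -23.1 e 6.7
tongue far-left [527.  251.7 150. ] u 22.4 e -1.6
S uncut near top? [498.1 218.3 150. ] u -20.3 e -12.9
S uncut far top [532.9 241.6 150. ] u 21.6 e -13.2
S unc far bot [529.4 244.5   0. ] u 20.3 e -8.9
S unc near bot [495.5 221.    0. ] u -20.9 e -9.2
```

The measured standing position matches the prediction within about 2 mm. Next I go to the pregrasp pose on the left side.

Emit:
send_rows(
  plan=[
    [-8.3, -5.6, 0, -1.5, 2.2, 0, 8.5],
    [-16.5, -11.3, 0, -2.5, 3.6, -2, 8.5],
    [-24.8, -16.9, 0, -2.5, 3.6, -5, 8.5],
    [-33, -22.5, 0, -2.5, 3.6, -8, 8.5],
    [-41.3, -28.2, 0, -2.5, 3.6, -11, 8.5],
    [-49.6, -33.8, 0, -2.5, 3.6, -14, 8.5],
    [-57.8, -39.4, 0, -2.5, 3.6, -16.5, 8.5],
    [-57.8, -39.4, 0, -2.5, 3.6, -17, 8.5],
  ],
)

```text
time_s: 13.75
position: [443.6, 327.4, 89.4]
ee_rot: [0.369, 0.702, -0.291, 0.535]
ft_force: [-0.4, 0.3, 0.1]
finger_gap: 85.1
```

```bash
python3 - <<'E'
from h import *
o=st();R=Ro.from_quat(o['ee_rot']);print((np.array([510.4,236.3,67])-o['position']).round(1))
E
```

```text
t 13.75 q [ 0.874  0.603  1.84  -1.188  1.548  0.891] 
pos [443.6 327.4  89.4] d [ 0.537 -0.803 -0.258] jaw [ 0.829  0.559 -0.014] F [-0.4  0.3  0.1] gap 85.1
[ 66.8 -91.1 -22.4]
```

Emit:
send_rows(
  plan=[
    [0, 0, 0, 1, -1.4, -0.3, 8.5],
    [0, 0, 0, 2.3, -3.2, -0.8, 8.5],
    [0, 0, 0, 3.6, -5, -1.2, 8.5],
    [0, 0, 0, 4.8, -6.6, -1.6, 8.5],
    [0, 0, 0, 5.8, -8, -1.9, 8.5],
    [0, 0, 0, 6.4, -8.8, -2.1, 8.5],
    [0, 0, 0, 6.7, -9.1, -2.2, 8.5],
    [0, 0, 0, 6.7, -9.1, -2.2, 8.5],
  ],
)

```text
time_s: 14.75
position: [511.6, 240.7, 74.2]
ee_rot: [0.371, 0.701, -0.285, 0.538]
ft_force: [0.2, 0.1, 0.1]
finger_gap: 84.9
```

```bash
python3 - <<'E'
from h import *
o=st();R=Ro.from_quat(o['ee_rot']);d=np.array([510.4,236.3,67])-o['position'];print(d.round(1), R.inv().apply(d).round(1))
crop('top','f1',150,150,270,260,6);crop('scene','f2',360,120,480,240,5)
E
```

```text
t 14.75 q [ 0.688  0.583  1.918 -1.342  1.415  0.924] 
pos [511.6 240.7  74.2] d [ 0.544 -0.798 -0.259] jaw [0.826 0.563 0.   ] F [0.2 0.1 0.1] gap 84.9
[-1.2 -4.4 -7.2] [ 6.2 -3.4  4.7]
```

View pics/f1.png

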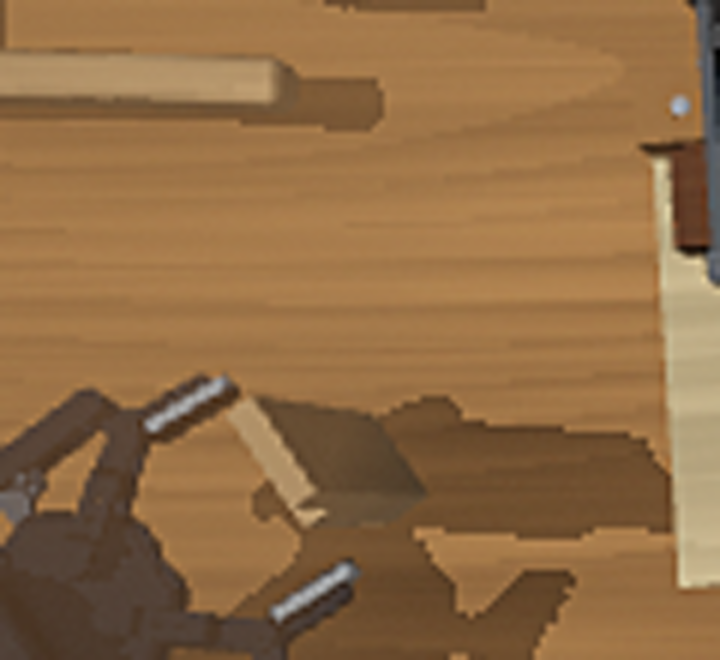

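View pics/f2.png

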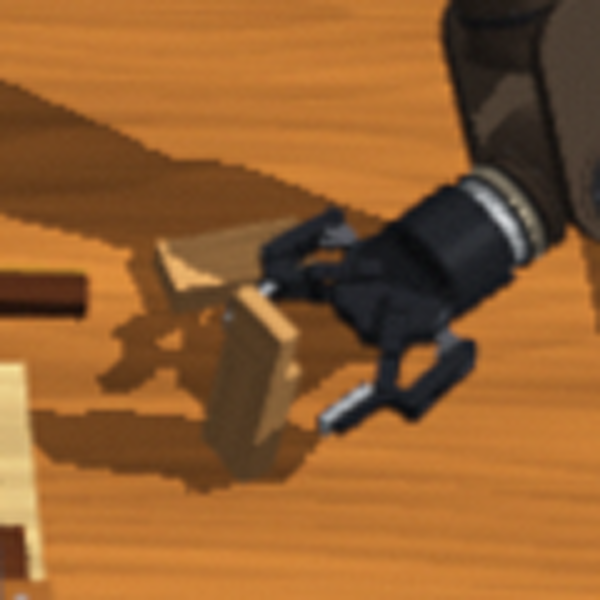

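Emit:
send_rows(
  plan=[
    [0, 0, 0, -0.1, -0.2, -0.4, 8.5],
    [0, 0, 0, -0.1, -0.4, -0.7, 8.5],
    [0, 0, 0, -0.1, -0.4, -0.7, 8.5],
    [0, 0, 0, -0.1, -0.4, -0.7, 7],
    [0, 0, 0, -0.1, -0.4, -0.7, 5.5],
    [0, 0, 0, -0.1, -0.4, -0.7, 4.8],
    [0, 0, 0, -0.1, -0.4, -0.7, 4.4],
    [0, 0, 0, -0.1, -0.4, -0.7, 3.5],
  ],
)

```text
time_s: 15.85
position: [510.6, 236.6, 67.5]
ee_rot: [0.371, 0.701, -0.284, 0.538]
ft_force: [0.1, 0.9, 0.4]
finger_gap: 43.8
```

Emit:
send_rows(
  plan=[
    [0, 0, 0, 0, 0, 0, 3.5],
    [0, 0, 0, 0, 0, 0.5, 3.5],
    [0, 0, 0, 0, 0, 2, 3.5],
    [0, 0, 0, 0, 0, 4, 3.5],
    [0, 0, 0, 0, 0, 6, 3.5],
    [0, 0, 0, 0, 0, 8, 3.5],
    [0, 0, 0, 0, 0, 9, 3.5],
    [0, 0, 0, 0, 0, 9, 3.5],
  ],
)

```text
time_s: 16.85
position: [510.8, 236.8, 158.4]
ee_rot: [0.372, 0.701, -0.284, 0.538]
ft_force: [-0.1, -0.2, -1.2]
finger_gap: 43.9
```

```bash
python3 - <<'E'
from h import *
o=st()
crop('top','g1',150,150,270,260,6);crop('scene','g2',360,120,480,240,5)
E
```

```text
t 16.85 q [ 0.684  0.416  1.948 -1.326  1.443  0.791] 
pos [510.8 236.8 158.4] d [ 0.544 -0.798 -0.259] jaw [0.827 0.563 0.002] F [-0.1 -0.2 -1.2] gap 43.9
```

View pics/g1.png

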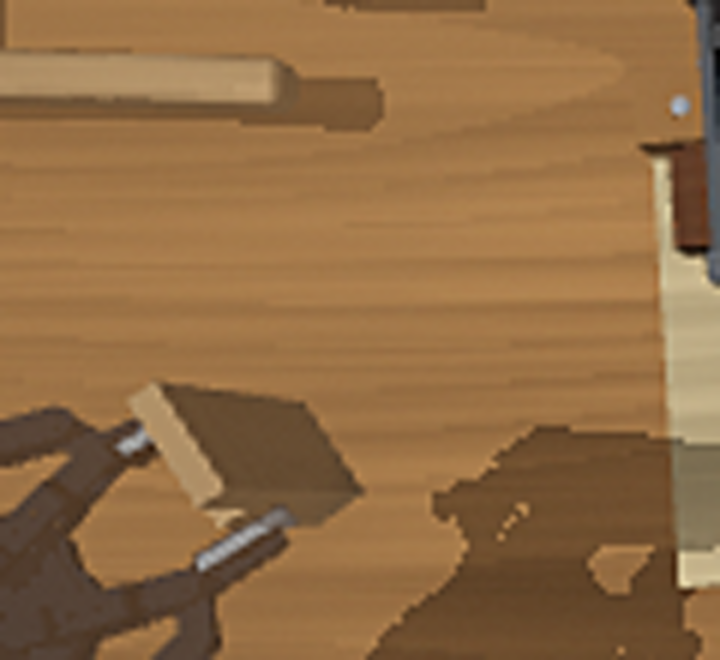

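View pics/g2.png

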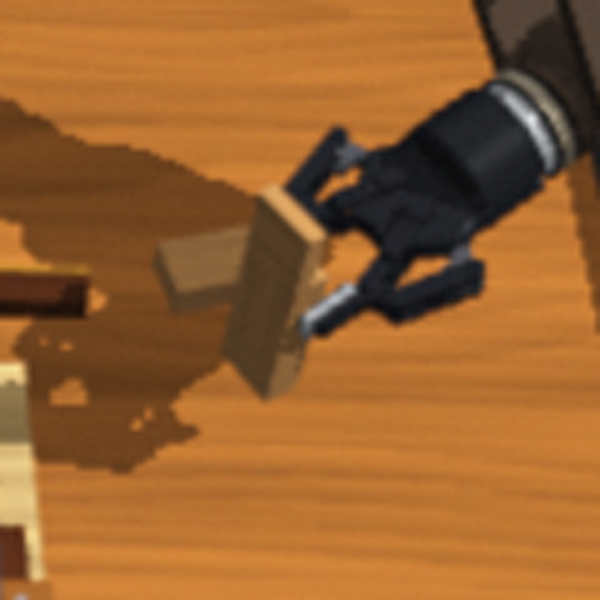

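The rail is held upright. I'll check the laying-down pose with the arm model and get the shifts.

```bash
python3 - <<'E'
from h import *
from fk import ik,toolR
p=np.load('p.npy')
a=np.radians(3.35);c=np.array([574,-51.]);Rm=np.array([[np.cos(a),-np.sin(a)],[np.sin(a),np.cos(a)]])
o=get_obs();R0=Ro.from_quat(o['ee_rot'])
ux=np.r_[Rm@[1,0],0];left=np.r_[Rm@[0,1],0]
Rf=toolR(-np.cos(np.radians(15))*np.array([0,0,1])+np.sin(np.radians(15))*left,ux)
RA=Ro.from_rotvec(np.radians([66.1,45.1,0]))*R0
print('B rot',np.degrees((Rf*RA.inv()).as_rotvec()).round(1))
W=lambda h,z:np.r_[c+Rm@np.array(h),z]
t=W([33.8,17],25);print('place TCP',t.round(1))
q=o['joints']
for nm,x,R in[('A',np.array([511,237,230]),RA),('B',t+[0,0,150],Rf),('pl',t,Rf)]:
    q,cst=ik(x,R,p,[q]);print(nm,q.round(2),cst)
# press pose
d=(ux-np.array([0,0,1]))/2**.5
for s in(1,-1):
    print(ik(W([34.5,17],42),toolR(d,s*left),p))
E
```

```text
B rot [  9.6   3.2 -30.9]
place TCP [606.7 -32.1  25. ]
A [ 0.22  0.05  1.85  0.08  1.28 -0.41] 6.293745626795838e-22
B [-0.32  0.22  1.78  0.26  1.25 -0.47] 7.011049431941069e-28
pl [-0.32  0.42  1.84  0.29  1.   -0.55] 4.913641383121646e-24
(array([-0.31198115,  0.18432384,  2.27899189,  1.83613722,  0.26849551,
        2.59885322]), np.float64(1.4482713249460204e-23))
(array([-0.31198115,  0.18432384,  2.27899189,  1.83613722,  0.26849551,
       -0.54273944]), np.float64(3.268213289086443e-30))
```

Emit:
send_rows(
  plan=[
    [8.3, 5.6, 0, 0, 0, 1, 3.5],
    [16.5, 11.3, 0, 0, 0, 3, 3.5],
    [24.8, 16.9, 0, 0, 0, 5, 3.5],
    [33, 22.5, 0, 0, 0, 7, 3.5],
    [41.3, 28.2, 0, 0, 0, 7.5, 3.5],
    [49.6, 33.8, 0, 0, 0, 7.5, 3.5],
    [57.8, 39.4, 0, 0, 0, 7.5, 3.5],
    [66.1, 45.1, 0, 0, 0, 7.5, 3.5],
  ],
)

```text
time_s: 17.95
position: [510.2, 236.4, 232.0]
ee_rot: [0.467, 0.883, 0.021, -0.042]
ft_force: [0.0, 0.3, -1.9]
finger_gap: 43.9
```

Emit:
send_rows(
  plan=[
    [1.2, 0.4, -3.9, 1.2, -3.4, 0, 3.5],
    [2.4, 0.8, -7.7, 2.4, -6.8, 0, 3.5],
    [3.6, 1.2, -11.6, 3.6, -10.2, 0, 3.5],
    [4.8, 1.6, -15.5, 4.8, -13.6, 0, 3.5],
    [6, 2, -19.3, 6, -17, 0, 3.5],
    [7.2, 2.4, -23.2, 7.2, -20.4, 0, 3.5],
    [8.4, 2.8, -27, 8.4, -23.8, -2, 3.5],
    [9.6, 3.2, -30.9, 9.6, -26.9, -5, 3.5],
  ],
)

```text
time_s: 18.95
position: [606.9, -34.0, 181.6]
ee_rot: [0.681, 0.72, 0.09, -0.095]
ft_force: [0.1, 0.6, 0.0]
finger_gap: 43.9
```

```bash
python3 - <<'E'
from h import *
o=st()
crop('top','i1',230,130,390,270,5);crop('scene','i2',260,140,420,260,5)
E
```

```text
t 18.95 q [-0.324  0.216  1.772  0.255  1.263 -0.47 ] 
pos [606.9 -34.  181.6] d [-0.014  0.259 -0.966] jaw [ 0.998  0.055 -0.   ] F [0.1 0.6 0. ] gap 43.9
```

View pics/i1.png

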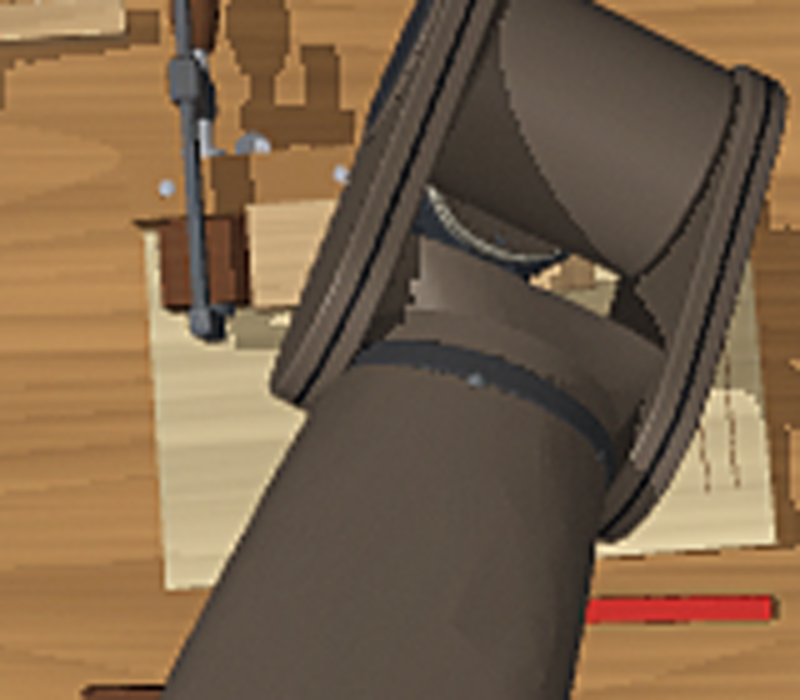

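View pics/i2.png

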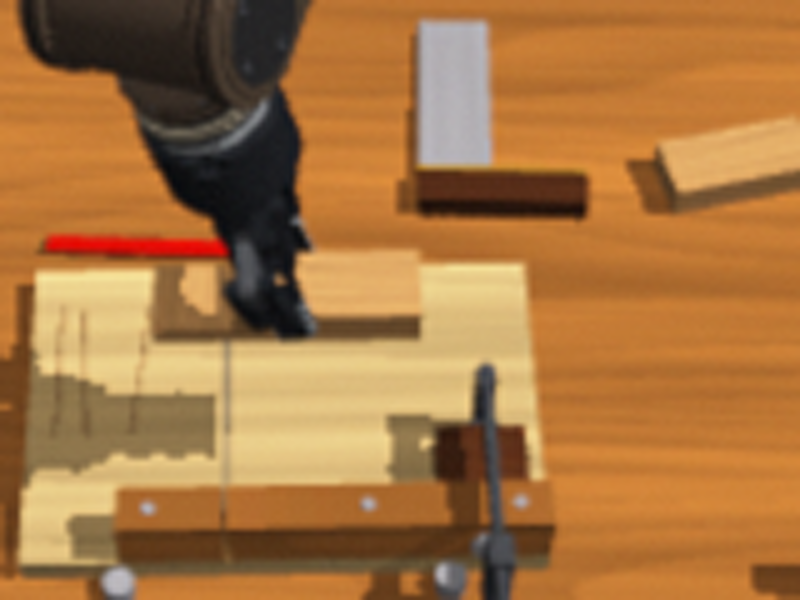

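The rail is flat with its lap up on the right side, over the board. I'll descend with about a 28 mm gap to the fence.

Emit:
send_rows(
  plan=[
    [0, 0, 0, -0.5, 0, -3, 3.5],
    [0, 0, 0, -0.5, 0, -6, 3.5],
    [0, 0, 0, -0.5, 0, -9, 3.5],
    [0, 0, 0, -0.5, 0, -12, 3.5],
    [0, 0, 0, -0.5, 0, -14, 3.5],
    [0, 0, 0, -0.5, 0, -15, 3.5],
    [0, 0, 0, -0.5, 0, -15.2, 3.5],
    [0, 0, 0, -0.5, 0, -15.2, 3.5],
  ],
)

```text
time_s: 20.05
position: [602.3, -32.6, 31.3]
ee_rot: [0.68, 0.721, 0.09, -0.094]
ft_force: [-0.2, 0.6, 0.4]
finger_gap: 43.8
```

```bash
python3 - <<'E'
from h import *
o=st();crop('scene','j2',260,160,420,280,5)
E
```

```text
t 20.05 q [-0.324  0.401  1.85   0.289  1.008 -0.551] 
pos [602.3 -32.6  31.3] d [-0.013  0.258 -0.966] jaw [0.998 0.058 0.002] F [-0.2  0.6  0.4] gap 43.8
```

View pics/j2.png

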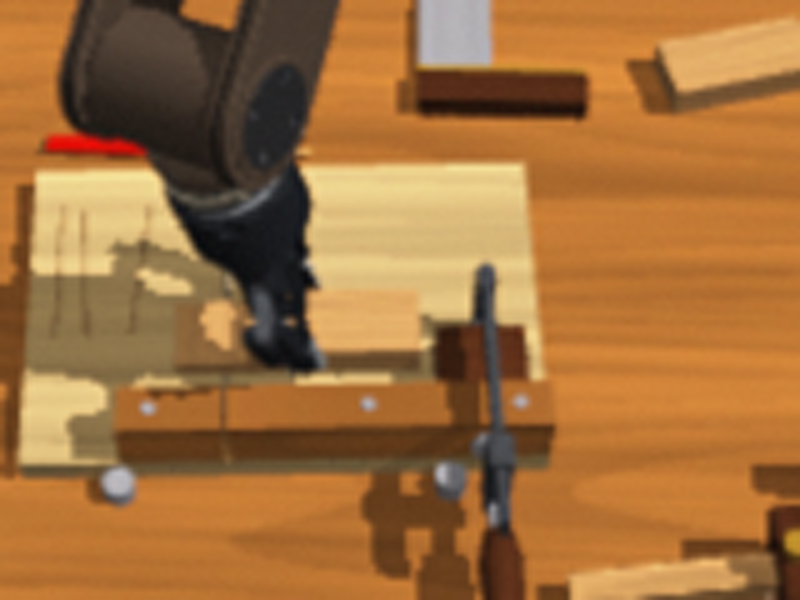

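Emit:
send_rows(
  plan=[
    [0, 0, 0, 0, 0, -0.3, 3.5],
    [0, 0, 0, 0, 0, -0.5, 3.5],
    [0, 0, 0, 0, 0, -0.55, 3.5],
    [0, 0, 0, 0, 0, -0.6, 3.5],
    [0, 0, 0, 0, 0, -0.65, 3.5],
    [0, 0, 0, 0, 0, -0.7, 3.5],
    [0, 0, 0, 0, 0, -0.7, 3.5],
    [0, 0, 0, 0, 0, -0.7, 3.5],
  ],
)

```text
time_s: 21.1
position: [601.9, -32.6, 25.9]
ee_rot: [0.68, 0.721, 0.09, -0.096]
ft_force: [-5.4, 0.1, 11.2]
finger_gap: 44.1
```

Emit:
send_rows(
  plan=[
    [0, 0, 0, 0, 0, 0.1, 3.5],
    [0, 0, 0, 0, 0.2, 0.1, 3.5],
    [0, 0, 0, 0, 0.4, 0.1, 3.5],
    [0, 0, 0, 0, 0.6, 0.1, 3.5],
    [0, 0, 0, 0, 0.7, 0.1, 3.5],
    [0, 0, 0, 0, 0.8, 0.1, 3.5],
    [0, 0, 0, 0, 0.85, 0.1, 3.5],
    [0, 0, 0, 0, 0.85, 0.1, 3.5],
  ],
)

```text
time_s: 22.1
position: [603.2, -25.2, 26.0]
ee_rot: [0.681, 0.721, 0.09, -0.093]
ft_force: [-0.5, -2.0, 5.5]
finger_gap: 43.6
```

Emit:
send_rows(
  plan=[
    [0, 0, 0, 0, 0.05, 0, 3.5],
    [0, 0, 0, 0, 0.1, 0, 3.5],
    [0, 0, 0, 0, 0.15, 0, 3.5],
    [0, 0, 0, 0, 0.2, 0, 3.5],
    [0, 0, 0, 0, 0.25, 0, 3.5],
    [0, 0, 0, 0, 0.25, 0, 3.5],
    [0, 0, 0, 0, 0.25, 0, 3.5],
    [0, 0, 0, 0, 0.25, 0, 3.5],
  ],
)

```text
time_s: 23.1
position: [603.3, -23.2, 26.0]
ee_rot: [0.681, 0.721, 0.09, -0.092]
ft_force: [-0.5, -4.3, 4.9]
finger_gap: 43.7
```

```bash
python3 - <<'E'
from h import *
o=st();crop('scene','k2',320,190,400,260,8)
E
```

```text
t 23.1 q [-0.308  0.407  1.854  0.291  0.992 -0.54 ] 
pos [603.3 -23.2  26. ] d [-0.011  0.256 -0.967] jaw [0.998 0.058 0.004] F [-0.5 -4.3  4.9] gap 43.7
```

View pics/k2.png

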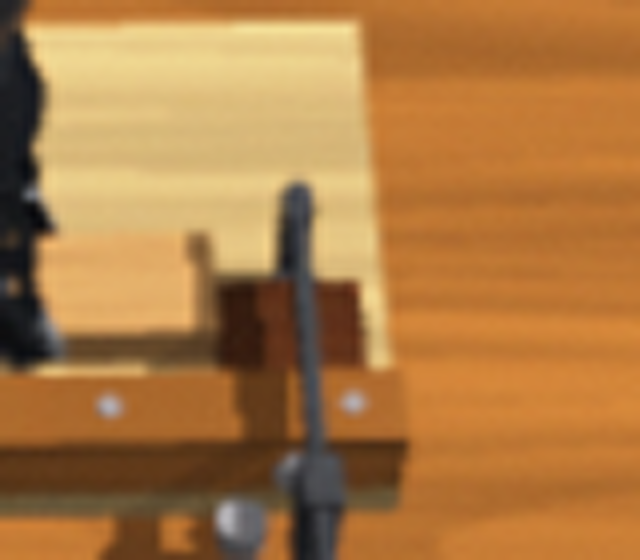

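Emit:
send_rows(
  plan=[
    [0, 0, 0, 0, 0.1, 0, 3.5],
    [0, 0, 0, 0, 0.2, 0, 3.5],
    [0, 0, 0, 0, 0.3, 0, 3.5],
    [0, 0, 0, 0, 0.4, 0, 3.5],
    [0, 0, 0, 0, 0.5, 0, 3.5],
    [0, 0, 0, 0, 0.5, 0, 3.5],
    [0, 0, 0, 0, 0.5, 0, 3.5],
    [0, 0, 0, 0, 0.5, 0, 3.5],
  ],
)

```text
time_s: 24.15
position: [603.4, -23.2, 26.0]
ee_rot: [0.68, 0.722, 0.087, -0.089]
ft_force: [-3.1, -18.3, 5.7]
finger_gap: 43.4
```

```bash
python3 - <<'E'
from h import *
o=st();crop('scene','k3',320,190,400,260,8)
E
```

```text
t 24.15 q [-0.305  0.405  1.855  0.282  0.987 -0.533] 
pos [603.4 -23.2  26. ] d [-0.01   0.247 -0.969] jaw [0.998 0.059 0.005] F [ -3.1 -18.3   5.7] gap 43.4
```

View pics/k3.png

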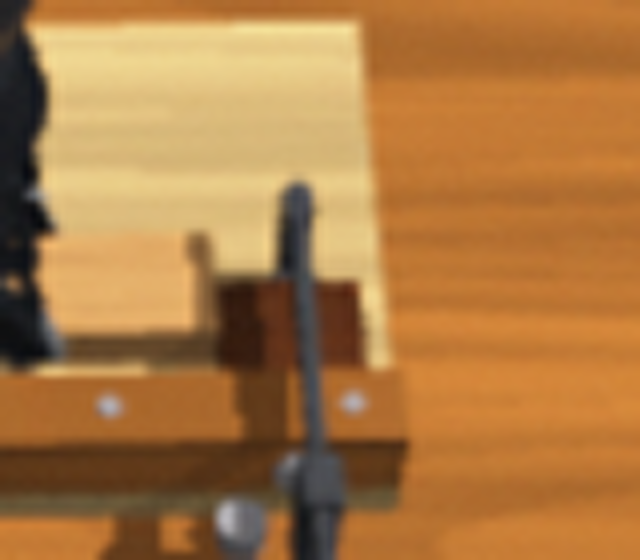

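The rail is butted against the stop: 18 N of resistance and no further travel. I'll ease off, release and lift away.

Emit:
send_rows(
  plan=[
    [0, 0, 0, 0, -0.4, 0, 3.5],
    [0, 0, 0, 0, -0.4, 0, 3.5],
    [0, 0, 0, 0, -0.4, 0, 4.6],
    [0, 0, 0, 0, -0.4, 0, 5.2],
    [0, 0, 0, 0, -0.4, 0, 5.6],
    [0, 0, 0, 0, -0.4, 0, 5.6],
    [0, 0, 0, 0, -0.8, 1.5, 5.6],
    [0, 0, 0, 0, -1.5, 4, 5.6],
  ],
)

```text
time_s: 25.2
position: [600.9, -31.3, 64.6]
ee_rot: [0.68, 0.721, 0.089, -0.096]
ft_force: [0.2, -0.6, 0.1]
finger_gap: 56.2
```

```bash
python3 - <<'E'
from h import *
from fk import ik,toolR
o=st()
p=np.load('p.npy')
a=np.radians(3.35);c=np.array([574,-51.]);Rm=np.array([[np.cos(a),-np.sin(a)],[np.sin(a),np.cos(a)]])
ux=np.r_[Rm@[1,0],0];left=np.r_[Rm@[0,1],0];z=np.array([0,0,1.])
W=lambda h,zz:np.r_[c+Rm@np.array(h),zz]
for t in(20,30,35,45,60):
  for s in(0,20,-20):
    d=np.sin(np.radians(t))*ux-np.cos(np.radians(t))*z+np.tan(np.radians(s))*left
    for x in (0,-60):
        for j in(1,-1):
            b=ik(W([34.5+x,17],42),toolR(d,j*left),p);print(t,s,x,j,b[0].round(2),'%.1e'%b[1])
E
```

```text
t 25.2 q [-0.323  0.349  1.845  0.279  1.065 -0.531] 
pos [600.9 -31.3  64.6] d [-0.017  0.259 -0.966] jaw [ 0.998  0.058 -0.002] F [ 0.2 -0.6  0.1] gap 56.2
20 0 0 1 [-0.26  0.23  2.07  0.22  0.52 -2.07] 2.5e-28
20 0 0 -1 [-0.26  0.23  2.07  0.22  0.52  1.08] 5.1e-29
20 0 -60 1 [-0.3   0.11  2.21  0.25  0.5  -2.14] 1.2e-29
20 0 -60 -1 [-0.3   0.11  2.21  0.25  0.5   1.  ] 3.7e-19
20 20 0 1 [-0.41  0.3   2.02  0.68  0.8  -2.57] 6.1e-20
20 20 0 -1 [-0.41  0.3   2.02  0.68  0.8   0.57] 7.9e-31
20 20 -60 1 [-0.46  0.19  2.16  0.69  0.8  -2.64] 1.8e-24
20 20 -60 -1 [-0.46  0.19  2.16  0.69  0.8   0.5 ] 3.5e-22
20 -20 0 1 [-0.1   0.26  2.07 -0.63  0.51 -1.16] 3.3e-30
20 -20 0 -1 [-0.1   0.26  2.07 -0.63  0.51  1.98] 1.3e-22
20 -20 -60 1 [-0.12  0.14  2.21 -0.65  0.48 -1.15] 6.3e-28
20 -20 -60 -1 [-0.12  0.14  2.21 -0.65  0.48  1.99] 2.0e-20
30 0 0 1 [-0.29  0.19  2.17  0.55  0.33 -2.39] 2.2e-23
30 0 0 -1 [-0.29  0.19  2.17  0.55  0.33  0.75] 2.0e-31
30 0 -60 1 [-0.33  0.07  2.31  0.62  0.33 -2.51] 1.2e-29
30 0 -60 -1 [-0.33  0.07  2.31  0.62  0.33  0.63] 9.6e-26
30 20 0 1 [-0.43  0.26  2.
[... 1807 characters left out ...]
4] 4.1e-24
60 0 0 1 [-0.35  0.25  2.35  2.46  0.58  1.95] 1.0e-23
60 0 0 -1 [-0.35  0.25  2.35  2.46  0.58 -1.19] 4.0e-30
60 0 -60 1 [-0.42  0.14  2.48  2.36  0.61  1.99] 3.2e-04
60 0 -60 -1 [-0.42  0.14  2.48  2.36  0.61 -1.15] 3.2e-04
60 20 0 1 [-0.53  0.32  2.28  1.81  0.86  2.37] 1.5e-26
60 20 0 -1 [-0.53  0.32  2.28  1.81  0.86 -0.77] 9.8e-26
60 20 -60 1 [-0.62  0.23  2.4   1.75  0.91  2.33] 6.3e-25
60 20 -60 -1 [-0.62  0.23  2.4   1.75  0.91 -0.81] 2.0e-30
60 -20 0 1 [-0.13  0.28  2.33  3.49  0.56  1.18] 1.0e-30
60 -20 0 -1 [-0.13  0.28  2.33  3.49  0.56 -1.96] 1.8e-22
60 -20 -60 1 [-0.17  0.18  2.46  3.41  0.6   1.23] 3.4e-30
60 -20 -60 -1 [-0.17  0.18  2.46  3.41  0.6  -1.91] 5.0e-20
```

```bash
cat > tgt.py <<'E'
from h import *
from fk import ik,toolR
p=np.load('p.npy')
a=np.radians(3.35);c=np.array([574,-51.]);Rm=np.array([[np.cos(a),-np.sin(a)],[np.sin(a),np.cos(a)]])
ux=np.r_[Rm@[1,0],0];left=np.r_[Rm@[0,1],0];z=np.array([0,0,1.])
W=lambda h,zz:np.r_[c+Rm@np.array(h),zz]
H=lambda P:(Rm.T@(np.array(P)[:2]-c)).round(1)
d=ux-z+np.tan(np.radians(20))*2**.5*left; d/=np.linalg.norm(d)
Rt=toolR(d,-left)
E
python3 - <<'E'
from tgt import *
o=get_obs();R=Ro.from_quat(o['ee_rot']);x=o['position']
print('rot',np.degrees((Rt*R.inv()).as_rotvec()).round(1), H(x))
for h,zz in(([-40,26.5],110),([-25,26.5],42),([35,26.5],42)):
    w=W(h,zz);b=ik(w,Rt,p,[np.array([-.48,.26,2.21,1.41,.7,-.28])]);print(h,w.round(1),(w-x).round(1),b[0].round(2),b[1])
print(d)
for i in range(9):
    RR=Ro.from_rotvec((Rt*R.inv()).as_rotvec()*i/8)*R
    xx=x+(W([-40,26.5],110)-x)*i/8
    b=ik(xx,RR,p,[o['joints'] if i==0 else b[0]]);print(b[0].round(2),b[1])
S=crop('scene','l2',270,170,390,270,6);crop('top','l1',250,150,400,260,5)
E
```

```text
rot [ 36.5  -7.2 -77. ] [28.  18.1]
[-40, 26.5] [532.5 -26.9 110. ] [-68.4   4.4  45.4] [-0.56 -0.05  2.38  1.21  0.79 -0.1 ] 1.1087283252183848e-30
[-25, 26.5] [547.5 -26.   42. ] [-53.4   5.3 -22.6] [-0.54  0.15  2.35  1.4   0.73 -0.33] 2.0039453605000785e-30
[35, 26.5] [607.4 -22.5  42. ] [  6.5   8.8 -22.6] [-0.46  0.26  2.22  1.42  0.69 -0.28] 1.3168500157615049e-30
[ 0.64334157  0.38026374 -0.66446302]
[-0.32  0.35  1.85  0.28  1.06 -0.53] 1.0186741232458216e-30
[-0.36  0.31  1.9   0.39  1.04 -0.47] 2.312807276608989e-22
[-0.4   0.27  1.96  0.5   1.02 -0.42] 5.784703015508606e-22
[-0.44  0.22  2.03  0.62  0.99 -0.36] 1.1509434197068252e-21
[-0.48  0.17  2.09  0.73  0.96 -0.31] 2.7070504803360443e-21
[-0.51  0.12  2.16  0.85  0.92 -0.26] 4.496303637771576e-21
[-0.54  0.07  2.24  0.97  0.88 -0.21] 1.3036750515742601e-20
[-0.55  0.01  2.31  1.09  0.84 -0.16] 1.6250423263910246e-19
[-0.56 -0.05  2.38  1.21  0.79 -0.1 ] 7.189905164731751e-31
```

View pics/l2.png

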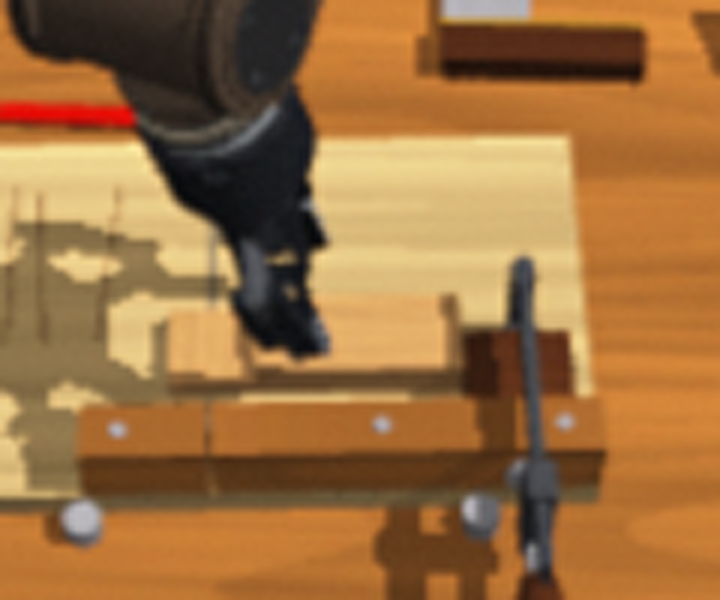

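The rail lies flat with its lap up, visible at (165–245, 310–390) in the crop, butted to the stop and parallel to the fence. Next I lift, swing to the pressing pose and close the fingers.

Emit:
send_rows(
  plan=[
    [0, 0, 0, 0, 0, 4, 5.6],
    [5.2, -1, -11, -1, 0.1, 6, 5],
    [10.4, -2.1, -22, -2.5, 0.2, 6, 4],
    [15.6, -3.1, -33, -4, 0.3, 6, 3],
    [20.9, -4.1, -44, -5.5, 0.4, 6, 2],
    [26.1, -5.1, -55, -7, 0.4, 6, 1],
    [31.3, -6.2, -66, -7, 0.5, 5, 0],
    [36.5, -7.2, -77, -7, 0.5, 4.5, 0],
  ],
)

```text
time_s: 26.3
position: [531.0, -26.7, 108.9]
ee_rot: [0.906, 0.176, 0.347, -0.166]
ft_force: [0.6, 0.2, 0.3]
finger_gap: 0.4
```

```bash
python3 - <<'E'
from tgt import *
o=st();R=Ro.from_quat(o['ee_rot']);x=o['position']
print('rot',np.degrees((Rt*R.inv()).as_rotvec()).round(1), H(x),'to start',(W([-25,26.5],42)-x).round(1))
crop('scene','m2',270,160,390,260,6);crop('top','m1',250,150,400,260,5)
E
```

```text
t 26.3 q [-0.576 -0.03   2.335  1.078  0.856 -0.143] 
pos [531.  -26.7 108.9] d [ 0.57   0.423 -0.704] jaw [ 0.433 -0.883 -0.179] F [0.6 0.2 0.3] gap 0.4
rot [ 4.3 -0.9 -8.9] [-41.5  26.8] to start [ 16.5   0.7 -66.9]
```

View pics/m2.png

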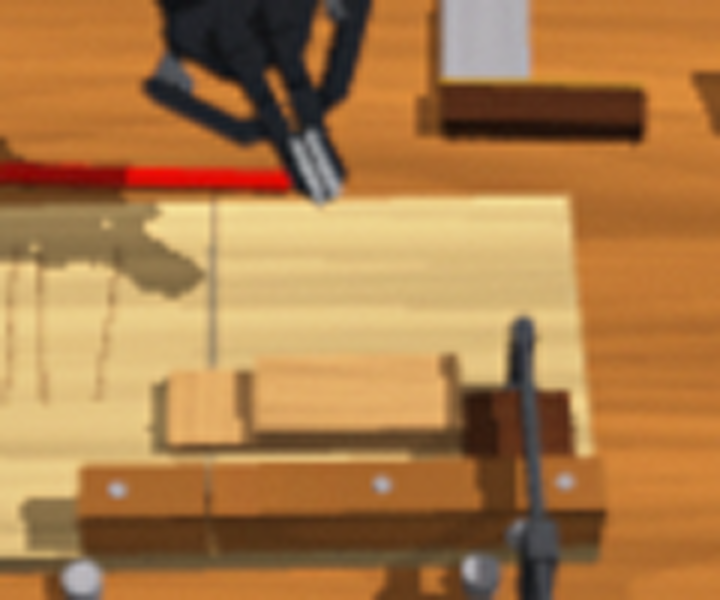

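View pics/m1.png

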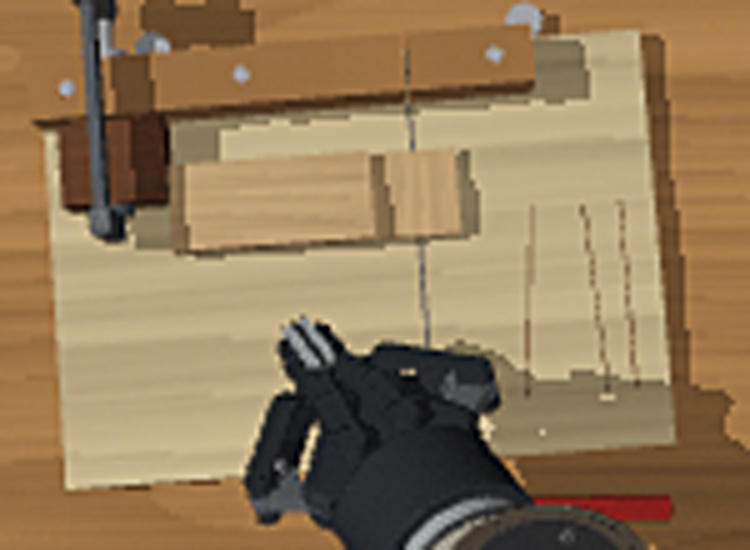

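Emit:
send_rows(
  plan=[
    [2, -0.4, -4, 0.5, 0, -1.5, 0],
    [4.3, -0.9, -8.9, 1, 0, -3, 0],
    [4.3, -0.9, -8.9, 1.4, 0.1, -4.5, 0],
    [4.3, -0.9, -8.9, 1.6, 0.1, -6, 0],
    [4.3, -0.9, -8.9, 1.7, 0.1, -6.7, 0],
    [4.3, -0.9, -8.9, 1.7, 0.1, -6.9, 0],
    [4.3, -0.9, -8.9, 2.2, 0.1, -6.9, 0],
    [4.3, -0.9, -8.9, 2.7, 0.1, -6.9, 0],
  ],
)

```text
time_s: 27.4
position: [559.3, -25.7, 41.0]
ee_rot: [0.907, 0.097, 0.372, -0.171]
ft_force: [-0.4, 1.1, -0.0]
finger_gap: 0.2
```

```bash
python3 - <<'E'
from tgt import *
o=st();R=Ro.from_quat(o['ee_rot']);x=o['position']
print('rot',np.degrees((Rt*R.inv()).as_rotvec()).round(1), H(x))
E
```

```text
t 27.4 q [-0.538  0.175  2.322  1.396  0.73  -0.331] 
pos [559.3 -25.7  41. ] d [ 0.642  0.382 -0.665] jaw [ 0.302 -0.923 -0.238] F [-0.4  1.1 -0. ] gap 0.2
rot [ 0.2  0.1 -0.4] [-13.2  26.1]
```

Emit:
send_rows(
  plan=[
    [0, 0, 0, 1, 0, 0, 0],
    [0, 0, 0, 1.6, 0.1, 0, 0],
    [0, 0, 0, 2, 0.1, 0, 0],
    [0, 0, 0, 2.4, 0.1, 0, 0],
    [0, 0, 0, 2.8, 0.2, 0, 0],
    [0, 0, 0, 3.2, 0.2, 0, 0],
    [0, 0, 0, 3.5, 0.2, 0, 0],
    [0, 0, 0, 3.5, 0.2, 0, 0],
  ],
)

```text
time_s: 28.4
position: [593.8, -23.4, 40.4]
ee_rot: [0.907, 0.096, 0.372, -0.171]
ft_force: [-0.3, -0.8, 1.0]
finger_gap: -0.0
```

```bash
python3 - <<'E'
from tgt import *
o=st();x=o['position'];print(H(x))
crop('scene','n2',270,160,390,260,6);crop('top','n1',250,150,400,260,5)
E
```

```text
t 28.4 q [-0.493  0.236  2.245  1.408  0.706 -0.299] 
pos [593.8 -23.4  40.4] d [ 0.641  0.382 -0.665] jaw [ 0.302 -0.923 -0.239] F [-0.3 -0.8  1. ] gap -0.0
[21.4 26.4]
```

View pics/n1.png

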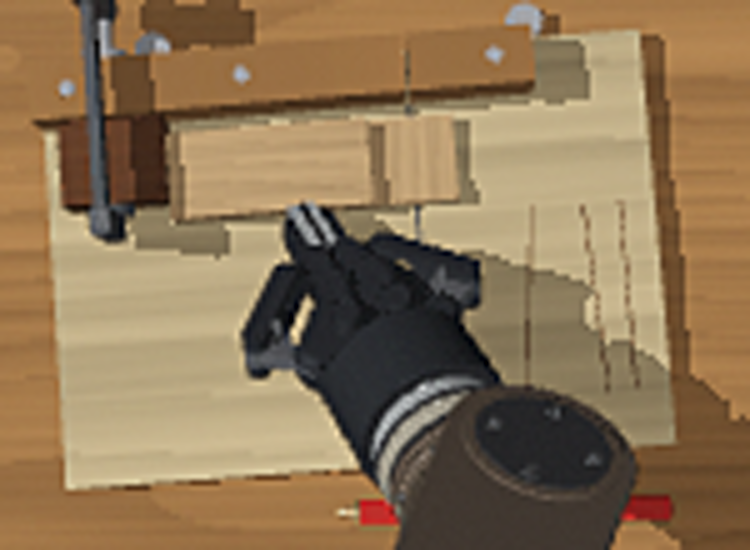

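View pics/n2.png

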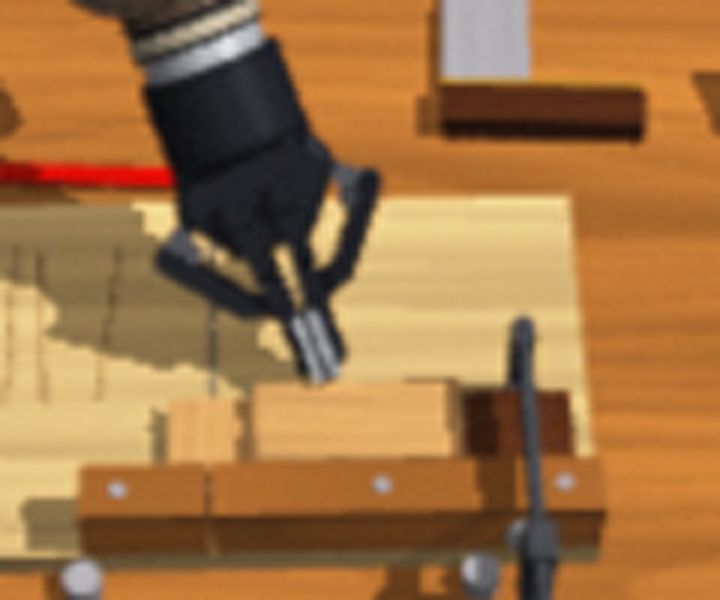

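Emit:
send_rows(
  plan=[
    [0, 0, 0, 0.3, 0, 0, 0],
    [0, 0, 0, 0.5, 0.05, 0, 0],
    [0, 0, 0, 0.6, 0.05, 0, 0],
    [0, 0, 0, 0.7, 0.1, 0, 0],
    [0, 0, 0, 0.8, 0.1, 0, 0],
    [0, 0, 0, 0.9, 0.1, 0, 0],
    [0, 0, 0, 0.9, 0.1, 0, 0],
    [0, 0, 0, 0.9, 0.1, 0, 0],
  ],
)

```text
time_s: 29.5
position: [602.6, -22.4, 40.4]
ee_rot: [0.907, 0.096, 0.372, -0.171]
ft_force: [-1.6, -1.2, 1.0]
finger_gap: 0.0
```

```bash
python3 - <<'E'
from tgt import *
o=st();x=o['position'];print(H(x))
crop('top','o1',250,150,350,220,8)
E
```

```text
t 29.5 q [-0.482  0.251  2.226  1.411  0.7   -0.29 ] 
pos [602.6 -22.4  40.4] d [ 0.641  0.382 -0.665] jaw [ 0.302 -0.923 -0.239] F [-1.6 -1.2  1. ] gap 0.0
[30.2 26.9]
```

View pics/o1.png

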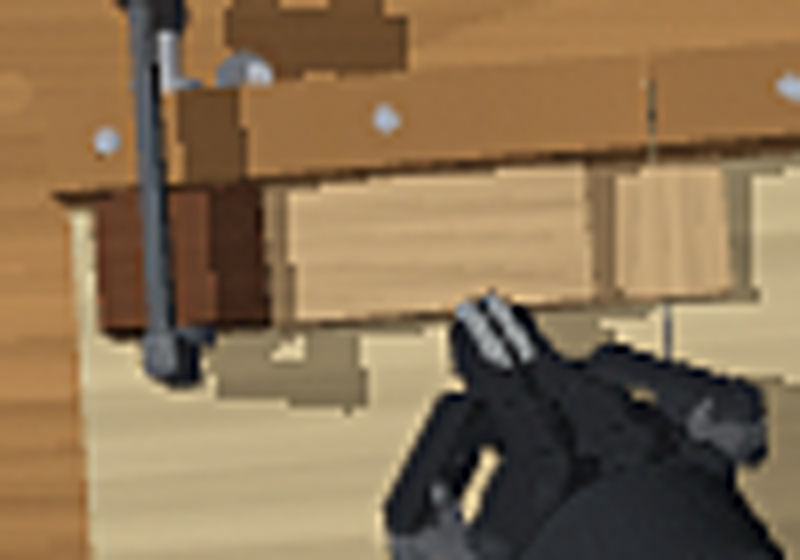

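```bash
python3 - <<'E'
from tgt import *
T=snapshot('top')
for n,uv,zz in[('rail top far-left',(288,188),42),('rail top near-left',(297,322),42),('rail bot near-left',(270,325),18),('rail lap end near (tongue, z30)',(735,297),30),('lap end far',(722,170),30),('shoulder',(590,165),42),('shoulder near',(597,300),42),('stop',(268,325),18),('stop top near',(265,322),48)]:
    P=ray(T,unc(uv,8,(250,150)),zz);print(n,H(P))
crop('top','o2',275,160,305,200,15);crop('scene','o3',330,215,365,245,16)
E
```

```text
rail top far-left [77.6 84.6]
rail top near-left [33.7 84.5]
rail bot near-left [36.6 96.1]
rail lap end near (tongue, z30) [ 32.6 -57.6]
lap end far [ 74.7 -56.6]
shoulder [ 77.6 -13.7]
shoulder near [ 33.5 -12.7]
stop [36.6 96.8]
stop top near [33.7 94.2]
```

View pics/o2.png

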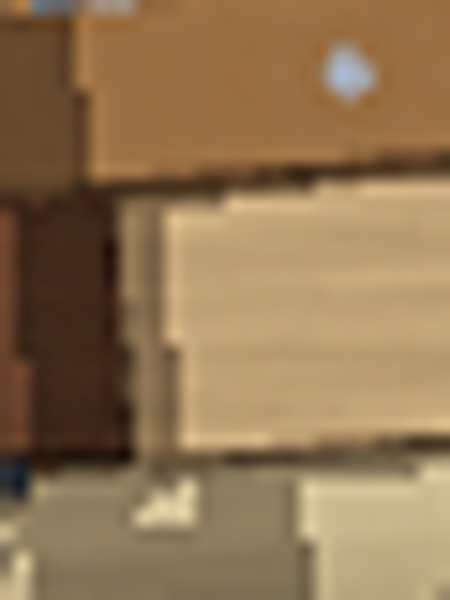

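View pics/o3.png

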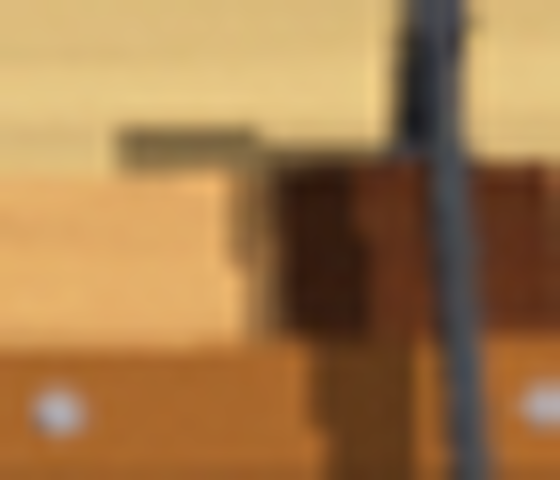

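Emit:
send_rows(
  plan=[
    [0, 0, 0, 0.1, 0, 0, 0],
    [0, 0, 0, 0.2, 0, 0, 0],
    [0, 0, 0, 0.3, 0, 0, 0],
    [0, 0, 0, 0.4, 0, 0, 0],
    [0, 0, 0, 0.4, 0, 0, 0],
    [0, 0, 0, 0.4, 0, 0, 0],
    [0, 0, 0, 0.4, 0, 0, 0],
    [0, 0, 0, 0.4, 0, 0, 0],
  ],
)

```text
time_s: 30.7
position: [604.7, -22.3, 39.6]
ee_rot: [0.908, 0.097, 0.37, -0.172]
ft_force: [-16.5, -6.4, 9.9]
finger_gap: -0.0
```

```bash
python3 - <<'E'
from tgt import *
o=st();x=o['position'];print(H(x))
E
```

```text
t 30.7 q [-0.479  0.256  2.22   1.408  0.699 -0.286] 
pos [604.7 -22.3  39.6] d [ 0.639  0.383 -0.667] jaw [ 0.303 -0.922 -0.24 ] F [-16.5  -6.4   9.9] gap -0.0
[32.3 26.9]
```

Emit:
send_rows(
  plan=[
    [0, 0, 0, -1, 0, 0.5, 0],
    [0, 0, 0, -1.5, -0.5, 3, 0],
    [0, 0, 0, -1, -3, 4.5, 0],
    [0, 0, 0, 1, -6.5, 4.5, 0],
    [0, 0, 0, 1.7, -6.6, 3, 0],
    [0, 0, 0, 1.7, -6.6, 1, 0],
    [0, 0, 0, 1.7, -6.6, 0.4, 0],
    [0, 0, 0, 1.7, -6.6, 0.4, 0],
  ],
)

```text
time_s: 31.7
position: [623.2, -87.9, 44.0]
ee_rot: [0.907, 0.096, 0.371, -0.172]
ft_force: [0.5, -0.7, 0.1]
finger_gap: -0.1
```

```bash
python3 - <<'E'
from tgt import *
o=st();x=o['position'];print(H(x))
crop('top','p1',250,150,350,220,8)
E
```

```text
t 31.7 q [-0.581  0.312  2.131  1.311  0.768 -0.26 ] 
pos [623.2 -87.9  44. ] d [ 0.641  0.383 -0.666] jaw [ 0.302 -0.922 -0.24 ] F [ 0.5 -0.7  0.1] gap -0.1
[ 47.  -39.7]
```

View pics/p1.png

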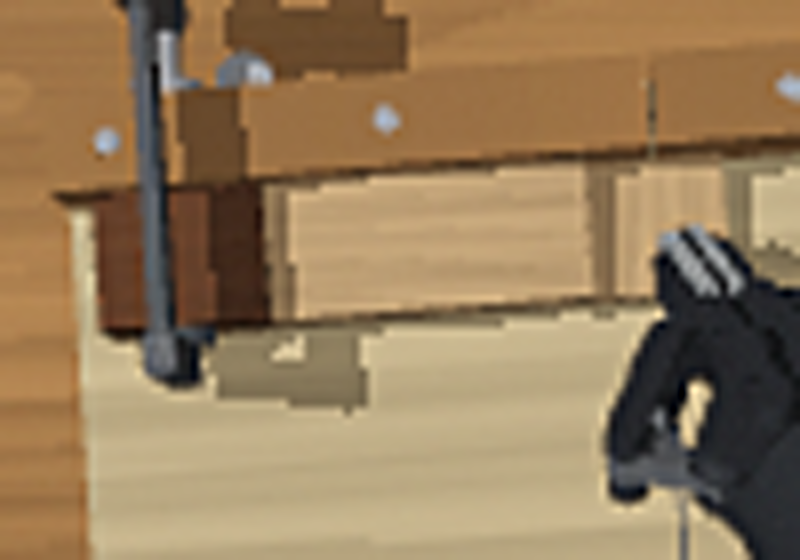

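Emit:
send_rows(
  plan=[
    [0, 0, 0, 0, 0.4, -0.2, 0],
    [0, 0, 0, 0, 0.9, -0.2, 0],
    [0, 0, 0, 0, 1.3, -0.2, 0],
    [0, 0, 0, -0.1, 1.6, -0.2, 0],
    [0, 0, 0, -0.1, 1.8, -0.2, 0],
    [0, 0, 0, -0.1, 2, -0.2, 0],
    [0, 0, 0, -0.1, 2.2, -0.2, 0],
    [0, 0, 0, -0.1, 2.2, -0.2, 0],
  ],
)

```text
time_s: 32.75
position: [622.5, -66.3, 42.3]
ee_rot: [0.907, 0.096, 0.371, -0.171]
ft_force: [0.5, -0.3, 0.2]
finger_gap: -0.1
```

```bash
python3 - <<'E'
from tgt import *
o=st();x=o['position'];print(H(x))
E
```

```text
t 32.75 q [-0.543  0.302  2.151  1.344  0.742 -0.266] 
pos [622.5 -66.3  42.3] d [ 0.641  0.382 -0.665] jaw [ 0.302 -0.923 -0.239] F [ 0.5 -0.3  0.2] gap -0.1
[ 47.5 -18.1]
```

Emit:
send_rows(
  plan=[
    [0, 0, 0, 0, 0.1, 0, 0],
    [0, 0, 0, 0, 0.2, 0, 0],
    [0, 0, 0, 0, 0.3, 0, 0],
    [0, 0, 0, 0, 0.4, 0, 0],
    [0, 0, 0, 0, 0.5, 0, 0],
    [0, 0, 0, 0, 0.6, 0, 0],
    [0, 0, 0, 0, 0.6, 0, 0],
    [0, 0, 0, 0, 0.6, 0, 0],
  ],
)

```text
time_s: 33.75
position: [622.9, -64.8, 42.2]
ee_rot: [0.908, 0.094, 0.372, -0.166]
ft_force: [-7.3, -11.8, 2.7]
finger_gap: 0.2
```

```bash
python3 - <<'E'
from tgt import *
o=st();x=o['position'];print(H(x))
crop('top','q1',250,150,350,220,8)
E
```

```text
t 33.75 q [-0.537  0.298  2.155  1.351  0.728 -0.266] 
pos [622.9 -64.8  42.2] d [ 0.644  0.373 -0.668] jaw [ 0.295 -0.927 -0.232] F [ -7.3 -11.8   2.7] gap 0.2
[ 48.1 -16.6]
```

View pics/q1.png

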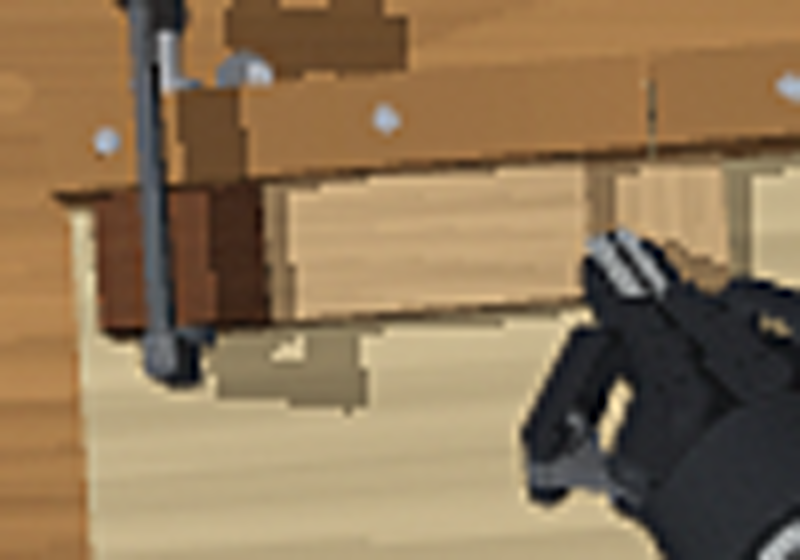

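The shoulder took 12 N toward the stop without the rail moving, so it is butted. I'll return to the near edge for the final press.

Emit:
send_rows(
  plan=[
    [0, 0, 0, 0, -1.2, 0.3, 0],
    [0, 0, 0, -1, -1.2, 3.5, 0],
    [0, 0, 0, -3.5, 0, 4, 0],
    [0, 0, 0, -4, 2.5, 4, 0],
    [0, 0, 0, -4, 3.8, 3, 0],
    [0, 0, 0, -3.5, 3.8, 1, 0],
    [0, 0, 0, -2.9, 3.8, 0.3, 0],
    [0, 0, 0, -2.6, 3.8, 0.2, 0],
  ],
)

```text
time_s: 34.8
position: [596.8, -22.3, 44.1]
ee_rot: [0.907, 0.096, 0.371, -0.172]
ft_force: [0.7, -0.7, -0.1]
finger_gap: 0.2
```

```bash
python3 - <<'E'
from tgt import *
o=st();x=o['position'];print(H(x))
E
```

```text
t 34.8 q [-0.488  0.232  2.239  1.399  0.705 -0.282] 
pos [596.8 -22.3  44.1] d [ 0.641  0.383 -0.665] jaw [ 0.302 -0.922 -0.24 ] F [ 0.7 -0.7 -0.1] gap 0.2
[24.5 27.3]
```

Emit:
send_rows(
  plan=[
    [0, 0, 0, 0.4, 0, -0.1, 0],
    [0, 0, 0, 0.7, 0, -0.2, 0],
    [0, 0, 0, 0.9, 0, -0.2, 0],
    [0, 0, 0, 1, 0, -0.2, 0],
    [0, 0, 0, 1.1, 0.05, -0.3, 0],
    [0, 0, 0, 1.2, 0.05, -0.4, 0],
    [0, 0, 0, 1.2, 0.05, -0.4, 0],
    [0, 0, 0, 1.2, 0.05, -0.4, 0],
  ],
)

```text
time_s: 35.8
position: [607.1, -22.4, 41.2]
ee_rot: [0.907, 0.097, 0.372, -0.172]
ft_force: [-23.5, -8.4, 18.8]
finger_gap: 0.0
```

```bash
python3 - <<'E'
from tgt import *
o=st();x=o['position'];print(H(x))
E
```

```text
t 35.8 q [-0.478  0.257  2.216  1.408  0.699 -0.284] 
pos [607.1 -22.4  41.2] d [ 0.641  0.383 -0.665] jaw [ 0.303 -0.922 -0.239] F [-23.5  -8.4  18.8] gap 0.0
[34.7 26.6]
```

Emit:
send_rows(
  plan=[
    [0, 0, 0, 0, 0, -0.1, 0],
    [0, 0, 0, 0, 0, -0.15, 0],
    [0, 0, 0, 0, 0, -0.15, 0],
    [0, 0, 0, 0, 0, -0.15, 0],
    [0, 0, 0, 0, 0, -0.15, 0],
    [0, 0, 0, 0, 0, -0.15, 0],
    [0, 0, 0, 0, 0, -0.15, 0],
    [0, 0, 0, 0, 0, -0.15, 0],
  ],
)

```text
time_s: 36.8
position: [607.3, -22.4, 40.9]
ee_rot: [0.907, 0.097, 0.373, -0.172]
ft_force: [-31.3, -9.2, 27.7]
finger_gap: -0.2
```

```bash
python3 - <<'E'
from tgt import *
o=st();x=o['position'];print(H(x))
crop('top','r1',250,150,350,220,8);crop('scene','r2',260,150,400,260,5)
cv2.imwrite('pics/r3.png',snapshot('top')['image'])
E
```

```text
t 36.8 q [-0.478  0.258  2.216  1.412  0.701 -0.289] 
pos [607.3 -22.4  40.9] d [ 0.642  0.384 -0.663] jaw [ 0.305 -0.922 -0.24 ] F [-31.3  -9.2  27.7] gap -0.2
[34.9 26.6]
```

View pics/r1.png

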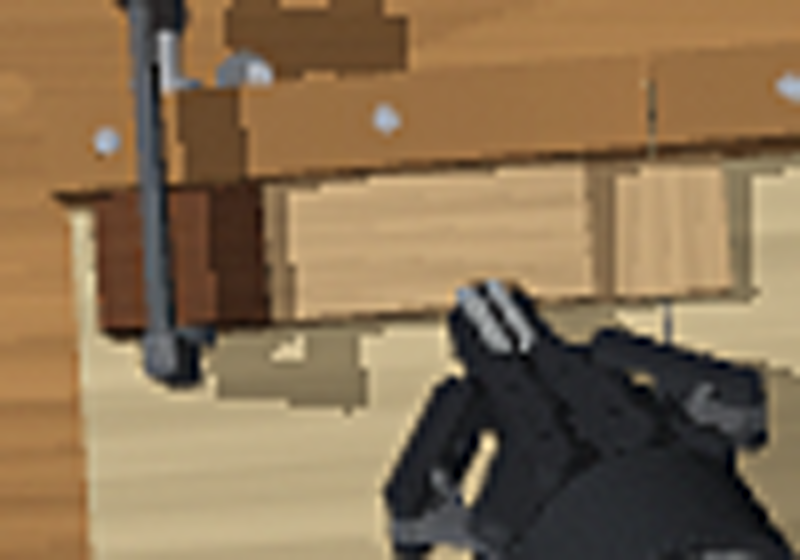

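View pics/r2.png

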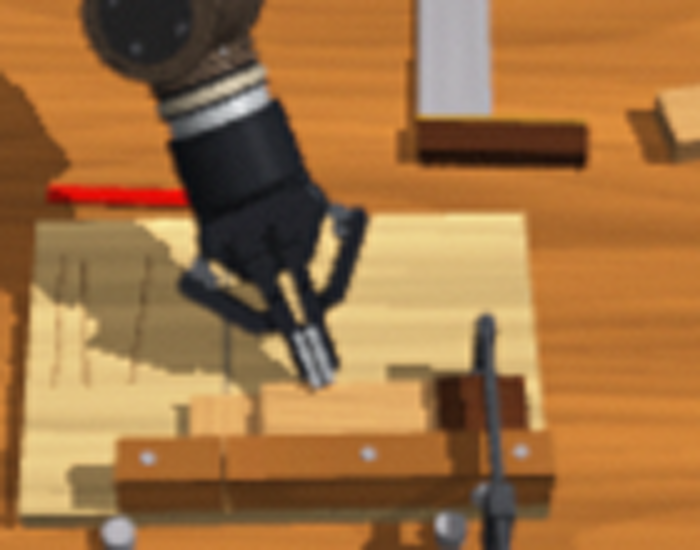

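View pics/r3.png

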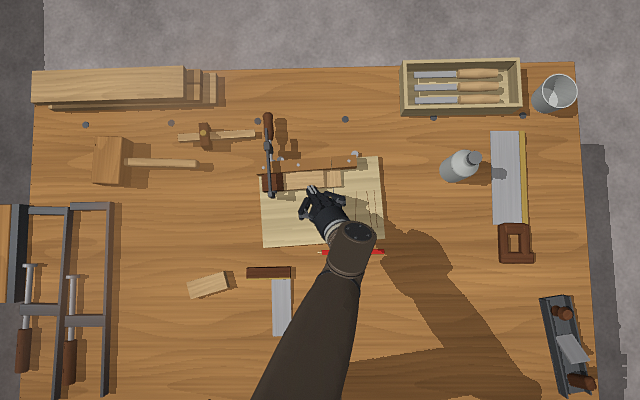

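The rail is seated and steady. The total force is about 43 N, so I'll ease it slightly to keep it under 40 N.

Emit:
send_rows(
  plan=[
    [0, 0, 0, -0.03, 0, 0.07, 0],
    [0, 0, 0, -0.03, 0, 0.07, 0],
    [0, 0, 0, -0.03, 0, 0.07, 0],
    [0, 0, 0, -0.03, 0, 0.07, 0],
    [0, 0, 0, -0.03, 0, 0.07, 0],
    [0, 0, 0, -0.03, 0, 0.07, 0],
    [0, 0, 0, -0.03, 0, 0.07, 0],
    [0, 0, 0, -0.03, 0, 0.07, 0],
  ],
)

```text
time_s: 37.95
position: [607.1, -22.4, 41.1]
ee_rot: [0.907, 0.097, 0.372, -0.172]
ft_force: [-26.4, -8.1, 21.9]
finger_gap: -0.2
```

```bash
python3 - <<'E'
from tgt import *
o=st();print(H(o['position']))
T=snapshot('top');o=st()
E
```

```text
t 37.95 q [-0.478  0.257  2.216  1.411  0.7   -0.287] 
pos [607.1 -22.4  41.1] d [ 0.642  0.384 -0.664] jaw [ 0.304 -0.922 -0.239] F [-26.4  -8.1  21.9] gap -0.2
[34.7 26.6]
t 38.0 q [-0.478  0.257  2.216  1.411  0.7   -0.287] 
pos [607.1 -22.4  41. ] d [ 0.642  0.384 -0.664] jaw [ 0.304 -0.922 -0.239] F [-26.3  -7.7  22.4] gap -0.0
```

Forces are steady at 26 N into the fence, 22 N down and 8 N toward the stop. Handing the job in.

```bash
python3 -c "
from station import close_job
print(close_job())"
```

```text
the job is handed in; nothing more can be done
None
```

The rail is turned over with its lap up, butted against the stop and lying along the fence. The arm was still pressing it when I handed the job in, at about 38 s of the 72 s allowed.

**How it was done:** I stood the rail on its plain end, regrasped it from the other side and laid it on the board. After butting it to the stop and sliding it to the fence, I pressed with the closed fingertips on its near top edge.

**Last checks:**
- **Pressing force:** steady at about 26 N into the fence, 22 N down and 8 N toward the stop, about 35 N in total. It briefly reached about 43 N at the fingertips before I eased it.
- **Butting against the stop:** pushing the rail toward the stop met 18 N, and later 12 N at the lap shoulder. It did not move either time.
- **Other things on the bench:** the last top picture shows the tools and the offcut where they lay. The pencil is partly hidden under the arm in that view, and the scene view shows it unmoved.

**One disagreement:** the top picture shows a band about 8 mm wide between the stop and the rail's bright top face. I take it to be the stop's shadow. The shoulder and lap-end positions put the plain end within about 1 mm of the stop plane.

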